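Lay out the breakfast coffee things

ROBOT

A 6-joint arm with a two-finger parallel gripper is mounted at the origin on the work surface. World frame = base frame: x ahead of the robot, y to its left, z up, the work surface at z = 0. Lengths are in mm, angles in rad, forces in N, time in s.
With the tool pointing down it reaches from about 275 to 750 mm from the base axis. Payload 10.2 kg.
Tool frame: the origin (TCP) lies at the very end of the fingers, on their centre line; the grasp point (between the pads) lies 19 mm behind it; z points along the fingers, y is the direction in which the jaws open and shut (so a half turn about z gives the same grasp; the last joint's range is limited). The gripper opens to 85 mm and grips with 20 to 120 N. Pads are 22 mm wide; open, the fingers measure 114 mm over their backs; the gripper's body (76 mm by 85 mm) begins 54 mm behind the grasp point. The pads swing forward as they close: fully open they stand 13 mm farther back than shut.
Start: joints at [0.959, 0.313, 1.498, -0, 1.331, -0.223], TCP at [199.029, 485.817, 231.294] pointing down, gripper open.
Joint ranges: [-2.94, 2.94], [-0.97, 2.17], [0.19, 2.56], [-1.23, 4.37], [0.02, 3.11], [-2.88, 2.88]. Speed limits (rad/s): [2.39, 2.39, 3.01, 3.14, 3.14, 3.14].

INTERFACE

Orientations are given as a unit quaternion [w, x, y, z].
In Python, from rig import ctrl, eyes, order gives the robot as it stands.
- The arm moves only by the tool move_arm, never from a script. Its argument "deltas" is a list of rows, each a list of 6 numbers: the shift along the tool's x, y, z in cm, then the turn, a rotation vector about the tool's x, y, z in degrees. A call has exactly 10 rows; each row shifts and turns the commanded pose from where the row before left it, along the tool's axes as they then stand; what a row does not reach is not made up. A row lasts 1/10 s, in which the tool goes at most 50 mm and 8.59 degrees, less where a joint would pass 70% of its speed; a pose out of reach is approached as far as the arm can. A call is refused whole if a number of a shift passes 5 or a number of a turn 8.59, either way. A call with a gripper value outside its range is refused whole. "grip" is the finger opening in cm, from 0 to 8.54, set as the call begins (left out, the last holds). The fingers move at their own pace and stop on an object; "newtons" is the grip in N (left out, the last holds). Time passes only in rows, so rows that do not move let the fingers close, or fill a call up. It gives the time, the measured TCP pose, the force and the opening at its end, in the units of the state.
- ctrl.sense(): the state, without advancing time (a new reading comes with each control period).
- eyes.capture(name): name is "scene" or "top" or "wrist"; returns the picture (480x640x3 uint8, blue, green, red); there is no depth.
- eyes.camera_params(name): a dict with "K" (3x3 intrinsics, pixels), "k1" (the pictures are not rectified: a ray, as slopes to the right and down, at radius r is drawn at 1 + k1 r^2 times it, then the intrinsics apply), "camera_from_world" (4x4, takes a point from world to camera coordinates). Camera axes: x right, y down, z forward; pixel columns grow to the right and rows downward; lengths in mm; the calibration is good to about 2 mm. A picture is of the moment at which its call begins: read the wrist's pose just before it. camera_params takes no time and is no camera call; for the wrist camera it gives the pose at the moment of the call.
- order.finish_job(): hands the job in, once; it reports no verdict.
The state is a dict: "time_s": time; "joints": joint angles; "dq": joint speeds; "tau": joint torques, N m; "eef_pos": TCP position; "ee_rot": TCP orientation; "force": force on the tool from outside, world axes, zero at the start; "wrist_torque": the same for the moment, N m; "grip_width": opening from 0.0 (shut) to 1.0 (fully open).
Only numpy, scipy, OpenCV 4.12 (cv2) and the standard library are available. Lean on these libraries where they do the work, as an engineer would, in place of code of your own. Each camera call takes 0.05 s, during which the arm holds its last target.

TASK

Get the breakfast set ready on the kitchen worktop: stand each coffee cup upright in the middle of the saucer of its own colour, and put the block of butter into the middle of the butter dish, lined up with it, and close the dish with its lid so that the lid sits down flat inside the rim. It is china, so set the cups and the lid down gently instead of dropping them, and leave the milk jug alone.

Things in the scene. Friction and masses are not known exactly. Their poses are not given: they have to be found in the camera images.
- red_cup: red china espresso cup, upright, open, 58 mm tall, outside diameter 48 mm at the foot, 57 mm from 12 mm up, widening evenly to 60 mm at the rim; a small handle reaches 54 mm from the cup axis along its +y, 14 to 49 mm up: grip it across its x, about 36 mm up. Stands on the worktop. Origin: centre of its underside, z up. About 0.15 kg
- yellow_cup: yellow china espresso cup, upright, open, 58 mm tall, outside diameter 48 mm at the foot, 57 mm from 12 mm up, widening evenly to 60 mm at the rim; a small handle reaches 54 mm from the cup axis along its +y, 14 to 49 mm up: grip it across its x, about 36 mm up. Stands on the worktop. Origin: centre of its underside, z up. About 0.15 kg
- green_cup: green china espresso cup, upright, open, 58 mm tall, outside diameter 48 mm at the foot, 57 mm from 12 mm up, widening evenly to 60 mm at the rim; a small handle reaches 54 mm from the cup axis along its +y, 14 to 49 mm up: grip it across its x, about 36 mm up. Stands on the worktop. Origin: centre of its underside, z up. About 0.15 kg
- red_saucer: red china saucer, round, 116 mm across and 14 mm tall, lying on the worktop; its flat floor is 5 mm above its underside and 84 mm across, with a rim sloping outward. Origin: centre of its underside, z up
- yellow_saucer: yellow china saucer, round, 116 mm across and 14 mm tall, lying on the worktop; its flat floor is 5 mm above its underside and 84 mm across, with a rim sloping outward. Origin: centre of its underside, z up
- green_saucer: green china saucer, round, 116 mm across and 14 mm tall, lying on the worktop; its flat floor is 5 mm above its underside and 84 mm across, with a rim sloping outward. Origin: centre of its underside, z up
- butter: pale yellow block of firm, cold butter, 80 mm along its x, 44 mm along its y, 34 mm tall, lying on a small wooden board (130 x 84 mm, 12 mm thick, fixed) whose top is 12 mm above the worktop. Origin: centre of its underside, z up. 0.115 kg
- butter_dish: base of the butter dish: a shallow white china tray with a blue line around its rim, 150 mm along its x, 96 mm along its y, its rim 10 mm tall overall and 5 mm thick; the flat floor inside is 5 mm above its underside and 140 x 86 mm. It stands loose on the worktop. Origin: centre of its underside, z up
- butter_lid: lid of the butter dish: white china hood, blue line on top, open below, 122 mm along x, 70 along y, 46 tall to its flat top, walls 3 mm; on top a blue bar handle 44 along x, 14 along y, reaching 46 to 70 mm up. Upright on the worktop. Its edge fits on the dish floor inside the rim, either way round, with 9 mm play at the ends, 8 at the sides. Origin: centre of its lower edge plane, z up. 0.2 kg
- milk_jug: stainless steel milk jug, 70 mm wide, 85 mm tall, with a handle along its +y reaching 56 mm from its axis; a bystander to be left alone. Origin: centre of its underside

How it is judged:
By the outcome, as a careful person would: the job done as asked, in the order asked, and still so for the second after the job is handed in, with the robot touching nothing.
It also fails if it takes over 128 s, if anything falls off the work surface, if the arm or the gripper's body presses on something with over 40 N, if the wrist force passes 120 N, or if a joint passes its speed limit or range.

## Working session

There is one attempt and no reset: what is moved stays moved. The work goes in short steps, Python scripts to look and compute and a tool call to move; the robot and the scene stay as the last step left them, time stands still between calls to the robot, and variables do not carry over. Pictures are saved under pics/ and viewed, and the job is handed in when it is done.

Besides the shell and the picture viewer there is one more tool, called after "Request:" as name(argument=value, ...), one argument or row to a line, values as JSON. move_arm: Moves the arm, as the interface text tells. Its arguments: {"type":"object","properties":{"deltas":{"type":"array"},"grip":{"type":"number"},"newtons":{"type":"number"}},"required":["deltas"]}

```bash
ls; mkdir -p pics
python3 - <<'E'
from rig import ctrl, eyes, order
import cv2
print(ctrl.sense())
for n in ("scene","top","wrist"):
    p=eyes.camera_params(n); print(n,p)
    cv2.imwrite(f"pics/{n}0.png",eyes.capture(n))
E
```

```text
pics
{'time_s': 0.0, 'joints': array([ 9.58612285e-01,  3.13475317e-01,  1.49843227e+00, -3.66812071e-05,
        1.33099569e+00, -2.23446644e-01]), 'dq': array([-3.61501398e-04,  2.51156693e-06,  8.18893506e-04,  8.53187189e-04,
        8.81325107e-04,  1.27876028e-03]), 'tau': array([ 4.86826775e-04, -4.12270153e+01, -2.59746176e+01, -1.71420138e-04,
        4.05326180e-03,  1.85241782e-05]), 'eef_pos': array([198.8777293 , 485.59713383, 230.72393097]), 'ee_rot': array([-2.49622608e-04,  1.93142833e-01,  9.81170432e-01, -6.06170040e-04]), 'force': array([-0.9364346 , -0.31944201, -0.37446975]), 'wrist_torque': array([ 0.05093866,  0.0136239 , -0.03009283]), 'grip_width': 0.9976711357968914}
scene {'K': array([[537.33625588,   0.        , 319.89649575],
       [  0.        , 537.33625588, 235.22036531],
       [  0.        ,   0.        ,   1.        ]]), 'k1': -0.16459718890335023, 'camera_from_world': array([[-8.13507610e-01,  5.81351244e-01, -1.53655427e-02,
         4.45562969e+02],
       [ 4.22204219e-01,  5.72224358e-01, -7.03066770e-01,
        -1.76669198e+02],
       [-3.9
[... 572 characters left out ...]
8328389e-02, -9.86236708e-01,
         1.13480820e+03],
       [ 0.00000000e+00,  0.00000000e+00,  0.00000000e+00,
         1.00000000e+00]])}
wrist {'K': array([[363.67122293,   0.        , 318.12723058],
       [  0.        , 363.67122293, 240.51227366],
       [  0.        ,   0.        ,   1.        ]]), 'k1': -0.06689647623830532, 'camera_from_world': array([[ 3.78370046e-01,  9.25654156e-01, -7.00571494e-04,
        -5.23939569e+02],
       [ 8.87762823e-01, -3.62667065e-01,  2.83460350e-01,
        -3.66946378e+01],
       [ 2.62132177e-01, -1.07874847e-01, -9.58983701e-01,
         3.78937131e+02],
       [ 0.00000000e+00,  0.00000000e+00,  0.00000000e+00,
         1.00000000e+00]])}
```

View pics/top0.png

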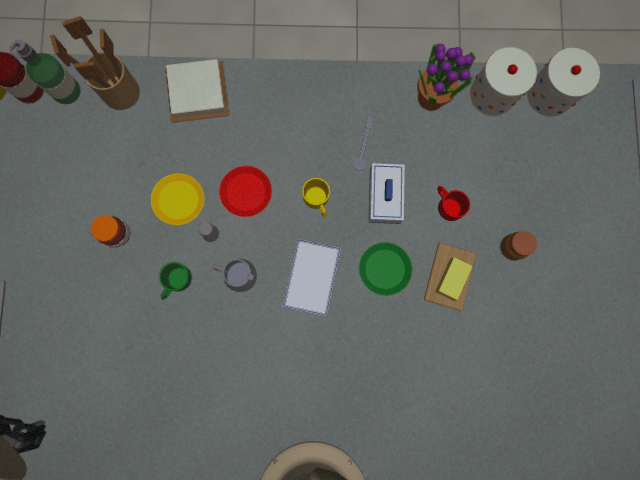

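View pics/scene0.png

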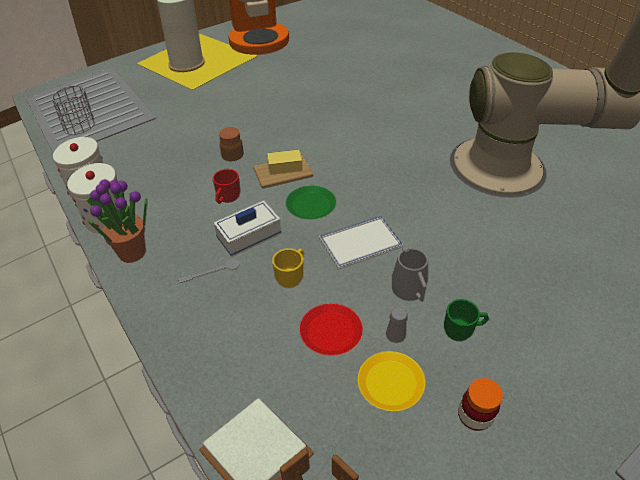

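View pics/wrist0.png

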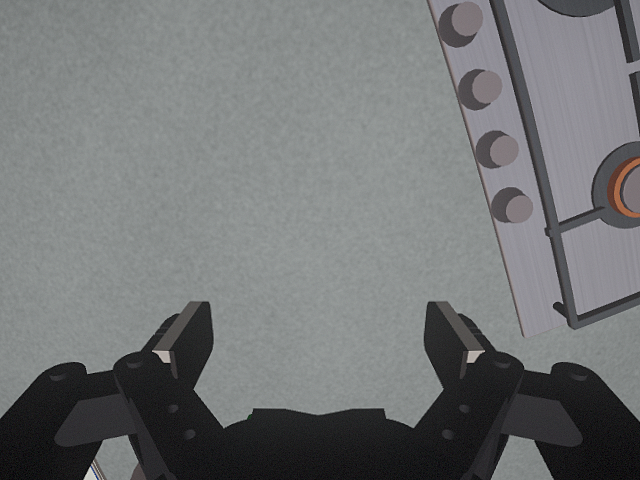

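```bash
cat > h.py <<'E'
import numpy as np, cv2
from rig import ctrl, eyes, order
from scipy.spatial.transform import Rotation as R
from scipy.optimize import least_squares
def rays(p,uv):
    uv=np.asarray(uv,float).reshape(-1,2)
    d=(uv-[p['K'][0,2],p['K'][1,2]])/[p['K'][0,0],p['K'][1,1]]
    s=d.copy()
    for _ in range(20): s=d/(1+p['k1']*(s**2).sum(1,keepdims=True))
    T=p['camera_from_world']; Rm=T[:3,:3]; c=-Rm.T@T[:3,3]
    return c,np.c_[s,np.ones(len(s))]@Rm
def onplane(p,uv,z):
    c,d=rays(p,uv); return (c+d*((z-c[2])/d[:,2])[:,None])[:,:2]
def proj(p,X):
    X=np.asarray(X,float).reshape(-1,3);T=p['camera_from_world']
    q=X@T[:3,:3].T+T[:3,3]; s=q[:,:2]/q[:,2:]; s=s*(1+p['k1']*(s**2).sum(1,keepdims=True))
    return s*[p['K'][0,0],p['K'][1,1]]+[p['K'][0,2],p['K'][1,2]]
HUE={'red':[(0,6),(174,180)],'yellow':[(22,34)],'green':[(50,80)]}
def mask(im,col,smin=110,vmin=40):
    h=cv2.cvtColor(im,cv2.COLOR_BGR2HSV); m=np.zeros(im.shape[:2],np.uint8)
    for a,b in HUE[col]: m|=cv2.inRange(h,(a,smin,vmin),(b,255,255))
    return cv2.morphologyEx(m,cv2.MORPH_CLOSE,np.ones((3,3)))
def blobs(m,amin=100):
    c,_=cv2.findContours(m,cv2.RETR_EXTERNAL,cv2.CHAIN_APPROX_NONE)
    return sorted([k for k in c if cv2.contourArea(k)>amin],key=cv2.contourArea,reverse=True)
def fitcircle(P,r=None):
    P=np.asarray(P); c0=P.mean(0)
    f=(lambda v:np.hypot(*(P-v[:2]).T)-r) if r else (lambda v:np.hypot(*(P-v[:2]).T)-v[2])
    s=least_squares(f,list(c0)+([] if r else [40]),loss='soft_l1',f_scale=0.7)
    return s.x,np.sqrt(np.median(s.fun**2))
def yaw(): 
    s=ctrl.sense(); q=s['ee_rot']; M=R.from_quat([q[1],q[2],q[3],q[0]]).as_matrix()
    return s,M
E
python3 - <<'E'
from h import *
p=eyes.camera_params('top'); im=cv2.imread('pics/top0.png')
for c in HUE:
    for k in blobs(mask(im,c)):
        M=cv2.moments(k); u=[M['m10']/M['m00'],M['m01']/M['m00']]
        print(c,cv2.contourArea(k),np.round(u,1),np.round(onplane(p,u,14),1))
        print('   fit14',fitcircle(onplane(p,k,14)),'fit58',fitcircle(onplane(p,k,58)))
h=cv2.cvtColor(im,cv2.COLOR_BGR2HSV)
w=cv2.inRange(h,(0,0,140),(180,60,255)); w=cv2.morphologyEx(w,cv2.MORPH_CLOSE,np.ones((5,5)))
for k in blobs(w,1000): print('white',cv2.minAreaRect(k))
for n in('red_cup',(454,205)),('ycup',(317,196)),('gcup',(174,278)),('jug',(239,274)),('board',(450,276)),('butter',(456,278)),('lid',(388,192)),('dish',(312,278)),('shaker',(208,232)),('base',(314,470)): print(n[0],np.round(onplane(p,n[1],20)))
big=cv2.resize(im[150:330,130:500],None,fx=2.1,fy=2.1,interpolation=cv2.INTER_CUBIC); cv2.imwrite('pics/c1.png',big)
E
```

```text
red 2065.0 [245.1 190.9] [[634.1 153.4]]
   fit14 (array([634.45010567, 153.35487086,  56.54533283]), np.float64(0.448715783153133)) fit58 (array([623.70770662, 148.324016  ,  54.46034929]), np.float64(0.4321764137988828))
red 774.5 [452.8 203.9] [[ 611.5 -300.8]]
   fit14 (array([ 610.87623989, -301.25442015,   34.93317829]), np.float64(1.9570707505445242)) fit58 (array([ 601.00736609, -289.52040162,   33.64195044]), np.float64(1.8772924838887164))
red 640.5 [10.3 70.4] [[898.5 677.8]]
   fit14 (array([895.83676674, 680.07661567,  33.28498321]), np.float64(2.8712527273291)) fit58 (array([875.47199826, 655.61134139,  32.05436257]), np.float64(2.74134627691641))
red 134.0 [33.1 95.8] [[840.8 623.9]]
   fit14 (array([848.75406109, 632.17574223,  22.0146431 ]), np.float64(2.4987421224538893)) fit58 (array([830.12282623, 609.50017028,  21.20752096]), np.float64(2.411830135364274))
red 122.0 [117.8 234. ] [[535.1 420.8]]
   fit14 (array([543.19188137, 438.98512494,  28.98259106]), np.float64(1.7847348766321025)) fit58 (array([535.8212809 , 423.44096098,  27.90884333]), np.float64(1.738725
[... 1517 characters left out ...]
881845895)) fit58 (array([ 889.93429661, -296.45095719,   36.65405424]), np.float64(5.812177245127466))
white ((311.9058837890625, 276.92352294921875), (44.253814697265625, 69.30928039550781), 12.52880859375)
white ((193.876953125, 86.015380859375), (48.86967849731445, 52.09458923339844), 82.87498474121094)
white ((511.0, 70.5), (47.0, 50.0), 90.0)
white ((574.0, 71.5), (47.0, 50.0), 90.0)
white ((387.39642333984375, 191.12559509277344), (32.78662109375, 55.80579376220703), 1.6365771293640137)
red_cup [[ 608. -302.]]
ycup [[624.  -3.]]
gcup [[442. 296.]]
jug [[452. 160.]]
board [[ 453. -288.]]
butter [[ 449. -301.]]
lid [[ 635. -158.]]
dish [[445.   5.]]
shaker [[541. 229.]]
base [[62. -3.]]
```

View pics/c1.png

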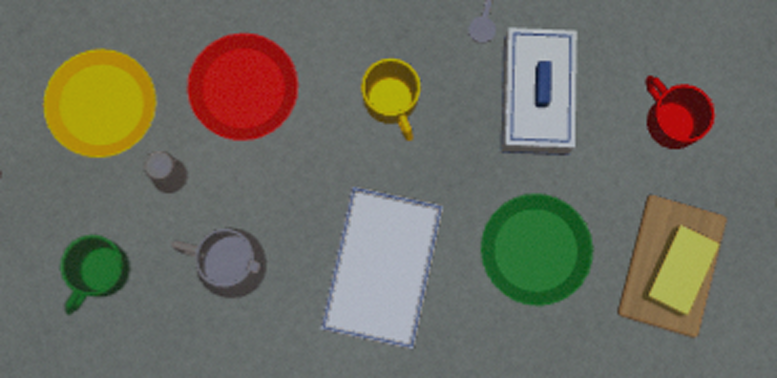

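Run:
```python
from h import *
s,M=yaw(); print(np.round(M,3))
p=eyes.camera_params('wrist');T=p['camera_from_world'];c=-T[:3,:3].T@T[:3,3]
print('cam in tool',M.T@(c-s['eef_pos']),'axis',M.T@T[2,:3])
p=eyes.camera_params('top'); im=cv2.imread('pics/top0.png')
ps=eyes.camera_params('scene'); ims=cv2.imread('pics/scene0.png')
for c in HUE:
    for k in blobs(mask(ims,c)):
        print(c,cv2.contourArea(k),np.round(k.reshape(-1,2).mean(0)),'fit14',np.round(fitcircle(onplane(ps,k,14))[0],1))
# handle dirs top
for n,c,u,xy in(('red','red',(453,204),(603,-291)),('yel','yellow',(316,193),(622,-1)),('gr','green',(173,277),(441,288))):
    for k in blobs(mask(im,c)):
        if np.linalg.norm(k.reshape(-1,2).mean(0)-u)<12:
            P=onplane(p,k,58); # rim fit: farthest side pts only
            v,e=fitcircle(P,30); Q=onplane(p,k,32); 
            d=Q-Q.mean(0); i=np.argmax(np.hypot(*(P-v).T)); print(n,'rim',np.round(v,1),e,'tip ang',np.degrees(np.arctan2(*(onplane(p,k,45)[i]-v)[::-1])), np.hypot(*(P-v).T).max())
```

```text
[[-0.925  0.379 -0.001]
 [ 0.379  0.925 -0.001]
 [ 0.    -0.001 -1.   ]]
cam in tool [  72.63868256   -0.78691985 -142.60667277] axis [-2.83683676e-01  6.15851267e-04  9.58917720e-01]
red 2523.0 [331. 329.] fit14 [633.2 153.3  56.6]
red 722.0 [226. 185.] fit14 [ 593.  -320.4   52.3]
red 309.5 [478. 409.] fit14 [525.  423.6  29.8]
yellow 3098.5 [391. 381.] fit14 [613.7 299.5  56.6]
yellow 2223.0 [196.  62.] fit14 [ 361.  -958.3  149.8]
yellow 1201.5 [522.  67.] fit14 [-462.9 -287.4   95.3]
yellow 923.5 [289. 267.] fit14 [610.7 -19.4  44.1]
yellow 649.5 [284. 161.] fit14 [ 432.4 -311.2   45.1]
yellow 237.0 [481.  85.] fit14 [ 1690.1 -2424.7  2895.2]
green 1249.5 [310. 202.] fit14 [ 465.8 -151.1   55.2]
green 1173.0 [464. 319.] fit14 [423.5 281.5  41.9]
green 809.5 [114. 214.] fit14 [ 856.2 -375.5   54.5]
red rim [ 601.4 -290.4] 3.4677589641399393 tip ang 34.20872064647519 49.93832380626003
yel rim [6.213e+02 1.000e-01] 2.2849661190480233 tip ang -156.46940352374696 53.250045644605116
gr rim [441.1 287.6] 1.1449409253724063 tip ang 149.92150975413392 48.06661786397795
```

Run:
```python
from h import *
s,M=yaw(); p=eyes.camera_params('wrist')
for z in(0,-13):
  for x in(11,-11):
    print(z,x,np.round(proj(p,[s['eef_pos']+M@[x,y,z] for y in(-42.5,42.5)])).tolist())
# deltas to green hover, TCP (441,288,150)
print(M.T@(np.array([441,288,150])-s['eef_pos']))
```

```text
0 11 [[220.0, 284.0], [419.0, 284.0]]
0 -11 [[224.0, 330.0], [415.0, 330.0]]
-13 11 [[212.0, 297.0], [428.0, 297.0]]
-13 -11 [[216.0, 346.0], [423.0, 346.0]]
[-298.94014784  -91.04980513   80.91222542]
```

Request:
move_arm(
  deltas=[
    [-2,-0.6,0.5,0,0,0],
    [-3.5,-1.05,0.95,0,0,0],
    [-3.5,-1.05,0.95,0,0,0],
    [-3.5,-1.05,0.95,0,0,0],
    [-3.5,-1.05,0.95,0,0,0],
    [-3.5,-1.05,0.95,0,0,0],
    [-3.5,-1.05,0.95,0,0,0],
    [-3.5,-1.05,0.95,0,0,0],
    [-2.4,-0.8,0.8,0,0,0],
    [-1,-0.35,0.15,0,0,0],
  ],
  grip=8.5,
  newtons=30,
)

```text
time_s: 1.15
eef_pos: [442.2, 286.7, 149.2]
ee_rot: [-0.001, 0.194, 0.981, -0.001]
force: [0.6, -0.4, 0.5]
grip_width: 0.998
```

```bash
cat >> h.py <<'E'
def cup(name,col,zs=58,exp=None):
    """wrist view: rim circle (inner+outer) on plane z"""
    s,M=yaw(); p=eyes.camera_params('wrist'); im=eyes.capture('wrist'); cv2.imwrite(f'pics/{name}.png',im)
    psi=np.degrees(np.arctan2(M[1,1],M[0,1]))
    print('t',round(s['time_s'],2),'tcp',np.round(s['eef_pos'],1),'psi',round(psi,1),'tilt',np.round(M[:2,2],4))
    m=mask(im,col)
    for k in blobs(m,800):
        P=onplane(p,k,zs); v,e=fitcircle(P,30 if zs>=58 else None); r=np.hypot(*(P-v[:2]).T); i=np.argmax(r)
        Q=onplane(p,k,40)[i]-v[:2]
        print(col,cv2.contourArea(k),np.round(k.reshape(-1,2).mean(0)),'fit',np.round(v,1),round(e,2),'rmax',round(r.max(),1),'handle',np.round(np.degrees(np.arctan2(Q[1],Q[0])),1))
        if zs>=58: print('  tool delta',np.round(M.T@np.r_[v[:2]-s['eef_pos'][:2],0],1))
def go(x,y,z):
    s,M=yaw(); d=M.T@(np.array([x,y,z])-s['eef_pos']); print('psi',np.round(np.degrees(np.arctan2(M[1,1],M[0,1])),1),'delta mm',np.round(d,1))
def show(name,cam='wrist'):
    cv2.imwrite(f'pics/{name}.png',eyes.capture(cam))
E
python3 -c "
from h import *
cup('g1','green')"
```

```text
t 1.15 tcp [442.2 286.7 149.2] psi 67.6 tilt [-0.0016 -0.0008]
green 6371.5 [324. 227.] fit [439.2 290.4] 1.67 rmax 51.8 handle 148.1
  tool delta [4.1 2.3 0. ]
```

View pics/g1.png

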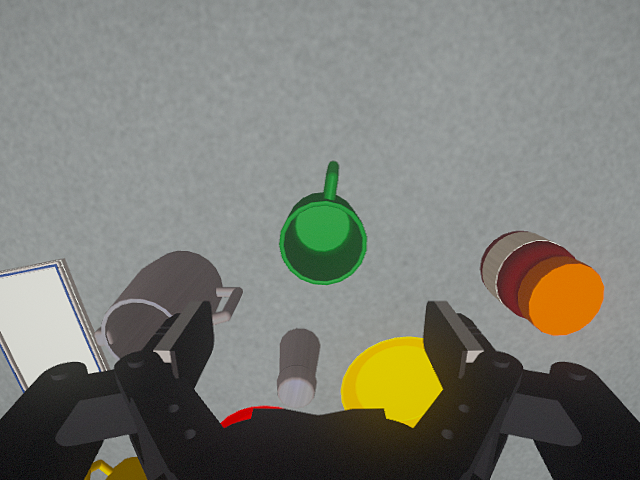

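```bash
cat >> h.py <<'E'
def rim(name,col):
    p,M,s=PP;
E
python3 - <<'E'
from h import *
s,M=yaw(); p=eyes.camera_params('wrist'); im=cv2.imread('pics/g1.png')
k=blobs(mask(im,'green'),800)[0].reshape(-1,2)
for cut in(225,240,255):
    P=onplane(p,k[k[:,1]>cut],58); 
    for r in(30,29.5,None):
        v,e=fitcircle(P,r); print(cut,np.round(v,1),round(e,2))
    print(np.round(M.T@np.r_[v[:2]-s['eef_pos'][:2],0],1))
E
```

```text
225 [441.5 289.5] 0.48
225 [442.1 289.3] 0.28
225 [442.5 289.1  29. ] 0.17
[ 0.9  2.3 -0. ]
240 [441.4 289.5] 0.35
240 [442.  289.3] 0.24
240 [442.7 289.   28.9] 0.16
[ 0.7  2.2 -0. ]
255 [441.5 289.6] 0.22
255 [442.  289.3] 0.18
255 [442.6 289.1  29. ] 0.15
[ 0.8  2.3 -0. ]
```

Request:
move_arm(
  deltas=[
    [0.1,0.2,1.0,0,0,8.5],
    [0,0,2,0,0,0],
    [0,0,2,0,0,0],
    [0,0,2,0,0,0],
    [0,0,2,0,0,0],
    [0,0,2,0,0,0],
    [0,0,1.5,0,0,0],
    [0,0,0.9,0,0,0],
    [0,0,0.5,0,0,0],
    [0,0,0,0,0,0],
  ],
)

```text
time_s: 2.2
eef_pos: [440.8, 290.9, 11.3]
ee_rot: [-0.0, 0.265, 0.964, -0.0]
force: [0.2, 0.0, 0.6]
grip_width: 0.995
```

```bash
python3 -c "
from h import *
go(442,289.3,10);show('g2')"
```

```text
psi 59.3 delta mm [-1.9 -0.7  1.3]
```

View pics/g2.png

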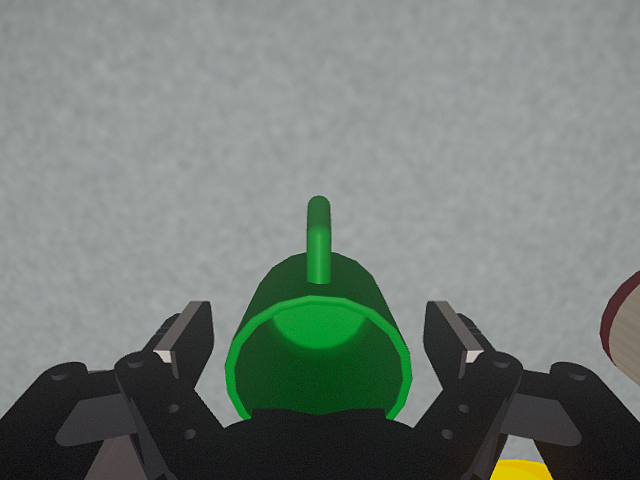

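Request:
move_arm(
  deltas=[
    [-0.2,-0.1,0.1,0,0,0],
    [0,0,0,0,0,0],
    [0,0,0,0,0,0],
    [0,0,0,0,0,0],
    [0,0,0,0,0,0],
    [0,0,0,0,0,0],
    [0,0,0,0,0,0],
    [0,0,0,0,0,0],
    [0,0,0,0,0,0],
    [0,0,0,0,0,0],
  ],
  grip=5,
  newtons=30,
)

```text
time_s: 3.25
eef_pos: [442.7, 288.6, 10.9]
ee_rot: [0.0, 0.265, 0.964, 0.0]
force: [0.5, -1.4, 5.3]
grip_width: 0.672
```

```bash
python3 -c "
from h import *
go(442,289.3,10);show('g3')"
```

```text
psi 59.2 delta mm [0.9 0.2 0.9]
```

View pics/g3.png

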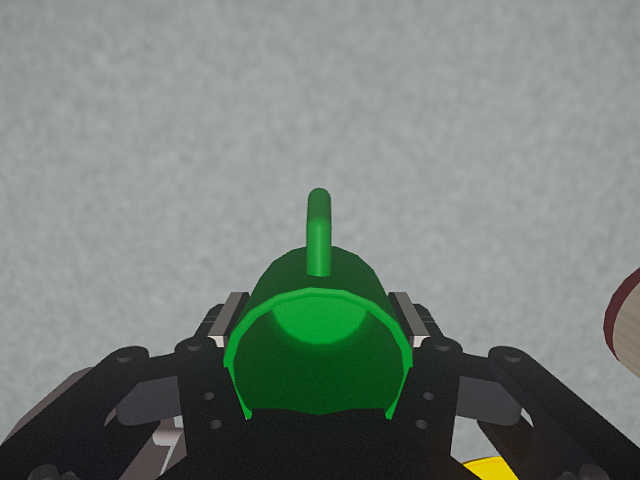

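Request:
move_arm(
  deltas=[
    [0,0,-0.5,0,0,0],
    [0,0,-1,0,0,0],
    [0,0,-2,0,0,0],
    [0,0,-2,0,0,0],
    [0,0,-2,0,0,0],
    [0,0,-2,0,0,0],
    [0,0,-2,0,0,0],
    [0,0,-1,0,0,0],
    [0,0,-0.5,0,0,0],
    [0,0,0,0,0,0],
  ],
)

```text
time_s: 4.3
eef_pos: [442.2, 288.6, 140.4]
ee_rot: [0.0, 0.265, 0.964, 0.0]
force: [-0.2, -0.2, -1.4]
grip_width: 0.673
```

```bash
python3 -c "
from h import *
go(467.2,-151.2,60);show('g4')"
```

```text
psi 59.2 delta mm [-246.5 -365.1   80.4]
```

View pics/g4.png

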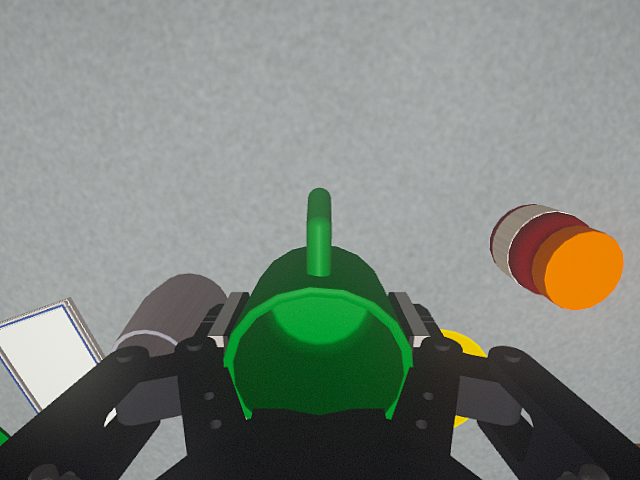

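Request:
move_arm(
  deltas=[
    [-0.84,-1.24,0,0,0,0],
    [-1.68,-2.49,0,0,0,0],
    [-2.25,-3.32,0,0,0,0],
    [-2.47,-3.65,0,0,0,0],
    [-2.47,-3.65,0,0,0,0],
    [-2.47,-3.65,0,0,0,0],
    [-2.47,-3.65,0,0,0,0],
    [-2.47,-3.65,0,0,0,0],
    [-2.47,-3.65,0,0,0,0],
    [-2.25,-3.32,0,0,0,0],
  ],
)

```text
time_s: 5.35
eef_pos: [463.7, -102.9, 139.7]
ee_rot: [-0.001, 0.266, 0.964, 0.0]
force: [0.0, 1.2, -1.1]
grip_width: 0.677
```

Request:
move_arm(
  deltas=[
    [-1.7,-2.5,0.5,0,0,0],
    [-0.9,-1.3,1,0,0,0],
    [-0.3,-0.43,2,0,0,0],
    [0,0,2,0,0,0],
    [0,0,2,0,0,0],
    [0,0,1.5,0,0,0],
    [0,0,1,0,0,0],
    [0,0,0.5,0,0,0],
    [0,0,0,0,0,0],
    [0,0,0,0,0,0],
  ],
)

```text
time_s: 6.35
eef_pos: [468.3, -151.7, 35.7]
ee_rot: [0.0, 0.265, 0.964, -0.0]
force: [1.0, 0.2, -1.6]
grip_width: 0.675
```

Run:
```python
from h import *
go(467.2,-151.2,15.9)
s,M=yaw(); p=eyes.camera_params('wrist'); im=eyes.capture('wrist'); cv2.imwrite('pics/g5.png',im)
show('g5t','top')
```

```text
psi 59.2 delta mm [ 1.2 -0.2 19.8]
```

View pics/g5.png

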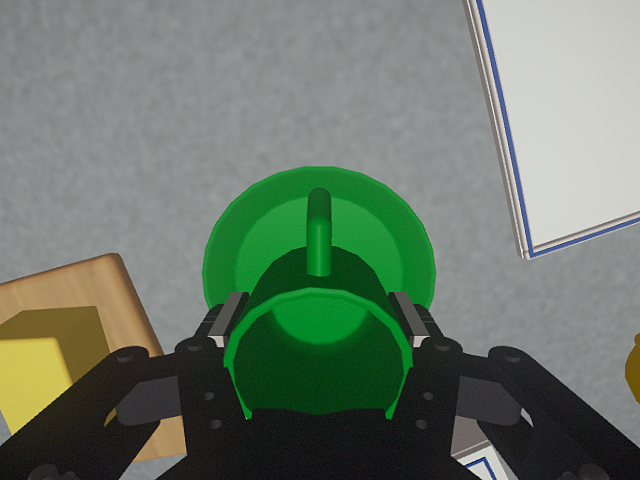

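Run:
```python
from h import *
s,M=yaw(); p=eyes.camera_params('wrist'); im=cv2.imread('pics/g5.png')
k=blobs(mask(im,'green'),800)[0].reshape(-1,2); k=k[k[:,1]<290]
P=onplane(p,k,14)
for r in(58,57,None): print(np.round(fitcircle(P,r)[0],1))
# cup rim upper arc: contour points by edges along columns
g=cv2.cvtColor(im,cv2.COLOR_BGR2HSV)[:,:,2]
zt=s['eef_pos'][2]+47.1
pts=[]
for u in range(262,378,4):
    col=cv2.GaussianBlur(g,(3,3),0)[270:360,u].astype(int); d=np.diff(col)
    pts.append((u,270+np.argmax(d)))
print(pts)
Q=onplane(p,pts,zt)
for r in(30,29.5): 
    v=fitcircle(Q,r)[0]; print('cup',np.round(v,1), np.round(M.T@np.r_[v-s['eef_pos'][:2],0],1))
```

```text
[ 467.9 -152.1]
[ 466.9 -151.5]
[ 466.8 -151.4   56.9]
[(262, np.int64(302)), (266, np.int64(300)), (270, np.int64(298)), (274, np.int64(295)), (278, np.int64(293)), (282, np.int64(292)), (286, np.int64(292)), (290, np.int64(291)), (294, np.int64(290)), (298, np.int64(289)), (302, np.int64(288)), (306, np.int64(287)), (310, np.int64(286)), (314, np.int64(287)), (318, np.int64(287)), (322, np.int64(287)), (326, np.int64(288)), (330, np.int64(288)), (334, np.int64(288)), (338, np.int64(289)), (342, np.int64(289)), (346, np.int64(290)), (350, np.int64(292)), (354, np.int64(293)), (358, np.int64(295)), (362, np.int64(297)), (366, np.int64(298)), (370, np.int64(300)), (374, np.int64(302))]
cup [ 467.4 -152.3] [ 0.5 -1.  -0. ]
cup [ 467. -152.] [ 1. -1. -0.]
```

Request:
move_arm(
  deltas=[
    [0,0,0.6,0,0,0],
    [0,0,0.5,0,0,0],
    [0,0,0.3,0,0,0],
    [0,0,0.15,0,0,0],
    [0,0,0.1,0,0,0],
    [0,0,0.1,0,0,0],
    [0,0,0.05,0,0,0],
    [0,0,0.05,0,0,0],
    [0,0,0,0,0,0],
    [0,0,0,0,0,0],
  ],
)

```text
time_s: 7.45
eef_pos: [468.1, -151.6, 16.9]
ee_rot: [0.0, 0.265, 0.964, -0.0]
force: [0.6, 0.4, -1.5]
grip_width: 0.675
```

Request:
move_arm(
  deltas=[
    [0,0,0.05,0,0,0],
    [0,0,0.05,0,0,0],
    [0,0,0.05,0,0,0],
    [0,0,0,0,0,0],
    [0,0,0,0,0,0],
    [0,0,0,0,0,0],
    [0,0,0,0,0,0],
    [0,0,0,0,0,0],
    [0,0,0,0,0,0],
    [0,0,0,0,0,0],
  ],
)

```text
time_s: 8.45
eef_pos: [468.3, -151.7, 15.9]
ee_rot: [0.0, 0.265, 0.964, -0.0]
force: [-1.4, 0.5, 5.3]
grip_width: 0.671
```

Request:
move_arm(
  deltas=[
    [0,0,0,0,0,0],
    [0,0,0,0,0,0],
    [0,0,0,0,0,0],
    [0,0,0,0,0,0],
    [0,0,-0.5,0,0,0],
    [0,0,-1.5,0,0,0],
    [0,0,-2.5,0,0,-8.5],
    [0,0,-3,0,0,-8.5],
    [0,0,-3,0,0,-8.5],
    [0,0,-2.5,0,0,-8.5],
  ],
  grip=8.5,
)

```text
time_s: 9.45
eef_pos: [468.2, -151.6, 147.3]
ee_rot: [0.001, -0.031, 1.0, -0.0]
force: [0.2, -0.0, 0.4]
grip_width: 0.996
```

```bash
python3 -c "
from h import *
go(622,0,150);show('g6')"
```

```text
psi 93.6 delta mm [-163.   141.7   -2.6]
```

View pics/g6.png

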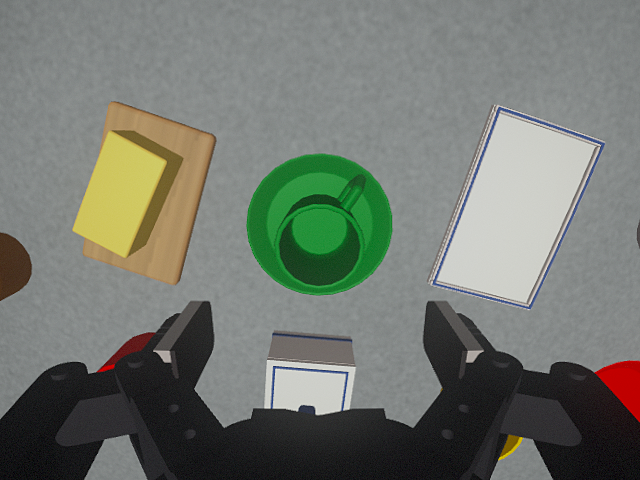

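Request:
move_arm(
  deltas=[
    [-0.6,0.5,0,0,0,0],
    [-1.5,1.3,0,0,0,0],
    [-2.3,2,0,0,0,0],
    [-2.3,2,0,0,0,0],
    [-2.3,2,0,0,0,0],
    [-2.3,2,0,0,0,0],
    [-2.3,2,0,0,0,0],
    [-1.6,1.5,0,0,0,0],
    [-0.9,0.7,0,0,0,0],
    [-0.2,0.2,0,0,0,0],
  ],
)

```text
time_s: 10.5
eef_pos: [623.0, 0.8, 143.7]
ee_rot: [-0.001, -0.028, 1.0, 0.0]
force: [-0.0, -0.3, 0.4]
grip_width: 0.993
```

```bash
cat >> h.py <<'E'
def cuprim(name,col,near=(320,240)):
    s,M=yaw(); p=eyes.camera_params('wrist'); im=eyes.capture('wrist'); cv2.imwrite(f'pics/{name}.png',im)
    k=min(blobs(mask(im,col),800),key=lambda k:np.linalg.norm(k.reshape(-1,2).mean(0)-near)).reshape(-1,2)
    mid=(k[:,1].max()+proj(p,onplanez(p,k))[0,1])/2 if 0 else k[:,1].max()-45
    P=onplane(p,k[k[:,1]>mid],58)
    for r in(30,29.5,None):
        v,e=fitcircle(P,r); print('cup',np.round(v,1),round(e,2),'tool delta',np.round(M.T@np.r_[v[:2]-s['eef_pos'][:2],0],1))
    v,e=fitcircle(P,29.5)
    Q=onplane(p,k,45)-v; i=np.argmax(np.hypot(*Q.T)); print('handle ang',np.degrees(np.arctan2(Q[i,1],Q[i,0])),'px',k[i])
    print('psi',np.degrees(np.arctan2(M[1,1],M[0,1])),'tcp',s['eef_pos'])
E
python3 -c "
from h import *
cuprim('y1','yellow')"
```

```text
cup [ 6.231e+02 -2.000e-01] 0.33 tool delta [-0.1 -1.1 -0. ]
cup [ 6.238e+02 -2.000e-01] 0.24 tool delta [-0.7 -1.1 -0. ]
cup [ 6.242e+02 -2.000e-01  2.910e+01] 0.16 tool delta [-1.2 -1.1 -0. ]
handle ang -157.5088410703353 px [290 170]
psi 93.20083207756167 tcp [622.96970261   0.80273524 143.68058469]
```

View pics/y1.png

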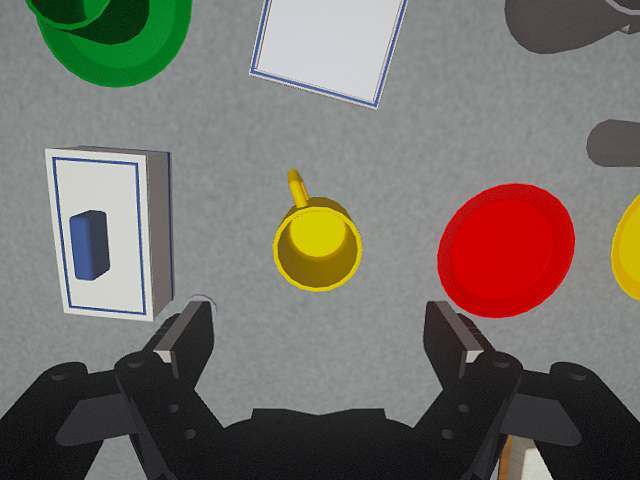

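Request:
move_arm(
  deltas=[
    [-0.05,-0.1,0.5,0,0,0],
    [0,0,1.5,0,0,-8.5],
    [0,0,2.5,0,0,-8.5],
    [0,0,2.5,0,0,-2.3],
    [0,0,2.5,0,0,0],
    [0,0,1.5,0,0,0],
    [0,0,1,0,0,0],
    [0,0,0.5,0,0,0],
    [0,0,0,0,0,0],
    [0,0,0,0,0,0],
  ],
)

```text
time_s: 11.55
eef_pos: [623.8, -1.7, 21.2]
ee_rot: [0.001, -0.195, 0.981, -0.0]
force: [0.7, -0.3, 0.1]
grip_width: 0.995
```

```bash
python3 -c "
from h import *
go(623.7,-0.2,10);show('y2')"
```

```text
psi 112.5 delta mm [-0.4  1.5 11.2]
```

View pics/y2.png

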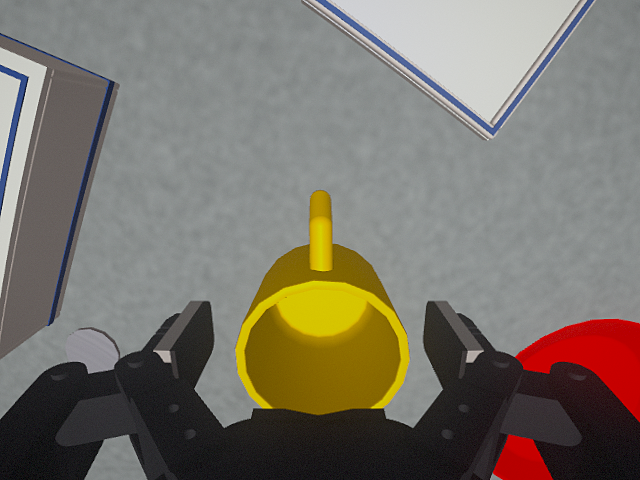

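Request:
move_arm(
  deltas=[
    [0,0.1,0.5,0,0,0],
    [0,0,0.4,0,0,0],
    [0,0,0.2,0,0,0],
    [0,0,0,0,0,0],
    [0,0,0,0,0,0],
    [0,0,0,0,0,0],
    [0,0,0,0,0,0],
    [0,0,0,0,0,0],
    [0,0,0,0,0,0],
    [0,0,0,0,0,0],
  ],
)

```text
time_s: 12.6
eef_pos: [623.0, -0.7, 9.3]
ee_rot: [0.0, -0.195, 0.981, -0.0]
force: [-0.2, 0.6, 1.7]
grip_width: 0.997
```

Request:
move_arm(
  deltas=[
    [0,0,0,0,0,0],
    [0,0,0,0,0,0],
    [0,0,0,0,0,0],
    [0,0,0,0,0,0],
    [0,0,0,0,0,0],
    [0,0,0,0,0,0],
    [0,0,0,0,0,0],
    [0,0,0,0,0,0],
    [0,0,0,0,0,0],
    [0,0,0,0,0,0],
  ],
  grip=5,
  newtons=30,
)

```text
time_s: 13.6
eef_pos: [623.1, -0.6, 9.5]
ee_rot: [0.0, -0.195, 0.981, -0.0]
force: [-0.6, 1.9, 4.5]
grip_width: 0.674
```

Request:
move_arm(
  deltas=[
    [0,0,-0.5,0,0,0],
    [0,0,-1,0,0,0],
    [0,0,-2,0,0,0],
    [0,0,-2,0,0,0],
    [0,0,-2,0,0,0],
    [0,0,-2,0,0,0],
    [0,0,-1,0,0,0],
    [0,0,-0.5,0,0,0],
    [0,0,0,0,0,0],
    [0,0,0,0,0,0],
  ],
)

```text
time_s: 14.6
eef_pos: [622.5, -0.7, 118.3]
ee_rot: [-0.001, -0.195, 0.981, 0.0]
force: [-0.2, 1.0, -2.0]
grip_width: 0.669
```

```bash
python3 -c "
from h import *
go(614.2,299.6,60);show('y3')"
```

```text
psi 112.5 delta mm [-107.4  280.5   58.4]
```

View pics/y3.png

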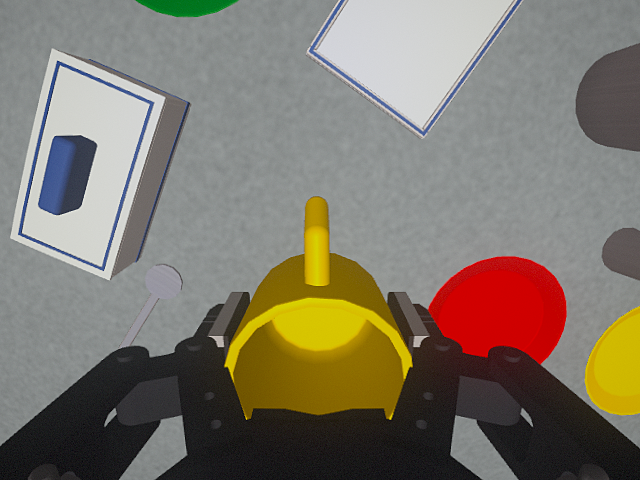

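Request:
move_arm(
  deltas=[
    [-0.36,0.93,0,0,0,0],
    [-0.89,2.34,0,0,0,0],
    [-1.32,3.46,0,0,0,0],
    [-1.32,3.46,0,0,0,0],
    [-1.32,3.46,0,0,0,0],
    [-1.32,3.46,0,0,0,0],
    [-1.32,3.46,0,0,0,0],
    [-1.32,3.46,0,0,0,0],
    [-1.0,2.6,0,0,0,0],
    [-0.57,1.42,0,0,0,0],
  ],
)

```text
time_s: 15.65
eef_pos: [613.7, 302.4, 118.6]
ee_rot: [-0.0, -0.196, 0.981, 0.0]
force: [-0.0, 0.2, -3.1]
grip_width: 0.671
```

Request:
move_arm(
  deltas=[
    [0,0,1,0,0,0],
    [0,0,2,0,0,0],
    [0,0,2,0,0,0],
    [0,0,1.5,0,0,0],
    [0,0,1,0,0,0],
    [0,0,0.5,0,0,0],
    [0,0,0,0,0,0],
    [0,0,0,0,0,0],
    [0,0,0,0,0,0],
    [0,0,0,0,0,0],
  ],
)

```text
time_s: 16.65
eef_pos: [615.0, 299.6, 39.9]
ee_rot: [0.001, -0.195, 0.981, 0.0]
force: [-0.6, -0.1, -1.3]
grip_width: 0.671
```

```bash
cat >> h.py <<'E'
def held(name,col,zrel,sau,zsau=14):
    s,M=yaw(); p=eyes.camera_params('wrist'); im=eyes.capture('wrist'); cv2.imwrite(f'pics/{name}.png',im)
    k=max(blobs(mask(im,col),800),key=cv2.contourArea).reshape(-1,2); k=k[(k[:,1]<285)]
    P=onplane(p,k,zsau)
    for r in(58,57,None): print('saucer',np.round(fitcircle(P,r)[0],1))
    g=cv2.GaussianBlur(cv2.cvtColor(im,cv2.COLOR_BGR2HSV)[:,:,2],(3,3),0).astype(int)
    pts=[]
    for u in list(range(262,298,4))+list(range(340,378,4)):
        pts.append((u,275+np.argmax(np.diff(g[275:345,u]))))
    print([int(b) for a,b in pts])
    Q=onplane(p,pts,s['eef_pos'][2]+zrel)
    for r in(30,29.5):
        v,e=fitcircle(Q,r); print('cup',np.round(v,1),round(e,2),'rel tcp',np.round(M.T@np.r_[v-s['eef_pos'][:2],0],1),'to prior saucer',np.round(M.T@np.r_[np.array(sau)-v,0],1))
E
python3 -c "
from h import *
go(614.2,299.6,14.5);held('y4','yellow',48.5,(614.2,299.6))"
```

```text
psi 112.5 delta mm [ 0.8  0.3 25.4]
saucer [614.5 299.7]
saucer [613.3 299.3]
saucer [613.5 299.3  57.1]
[312, 310, 308, 305, 304, 303, 302, 301, 300, 298, 299, 301, 302, 304, 305, 307, 308, 310, 313]
cup [616.4 300.2] 0.1 rel tcp [-1.5  0.   0. ] to prior saucer [ 2.3  0.2 -0. ]
cup [615.9 300. ] 0.1 rel tcp [-1.  0.  0.] to prior saucer [ 1.7  0.2 -0. ]
```

View pics/y4.png

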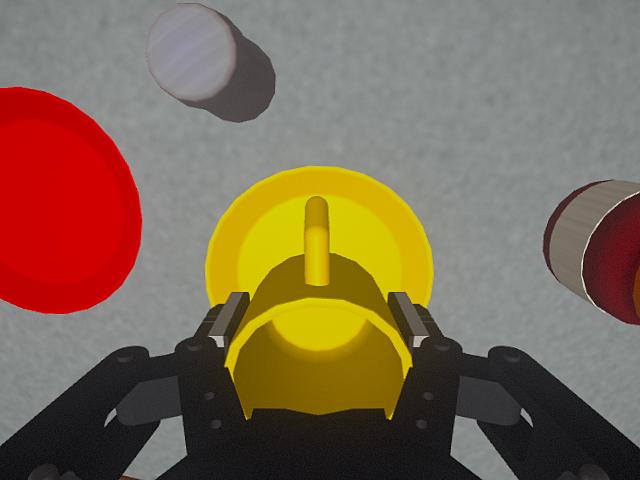

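Request:
move_arm(
  deltas=[
    [0.2,0,0.5,0,0,0],
    [0,0,0.8,0,0,0],
    [0,0,0.5,0,0,0],
    [0,0,0.3,0,0,0],
    [0,0,0.15,0,0,0],
    [0,0,0.1,0,0,0],
    [0,0,0.05,0,0,0],
    [0,0,0.05,0,0,0],
    [0,0,0,0,0,0],
    [0,0,0,0,0,0],
  ],
)

```text
time_s: 17.7
eef_pos: [612.9, 298.8, 14.9]
ee_rot: [0.0, -0.195, 0.981, 0.0]
force: [-0.2, -0.1, -2.3]
grip_width: 0.674
```

Request:
move_arm(
  deltas=[
    [0,0,0.05,0,0,0],
    [0,0,0.05,0,0,0],
    [0,0,0,0,0,0],
    [0,0,0,0,0,0],
    [0,0,0,0,0,0],
    [0,0,0,0,0,0],
    [0,0,0,0,0,0],
    [0,0,0,0,0,0],
    [0,0,0,0,0,0],
    [0,0,0,0,0,0],
  ],
)

```text
time_s: 18.7
eef_pos: [613.1, 298.9, 14.5]
ee_rot: [0.0, -0.195, 0.981, 0.0]
force: [-3.8, -1.6, 5.1]
grip_width: 0.671
```

Request:
move_arm(
  deltas=[
    [0,0,0,0,0,0],
    [0,0,0,0,0,0],
    [0,0,0,0,0,0],
    [0,0,0,0,0,0],
    [0,0,-0.5,0,0,0],
    [0,0,-1.5,0,0,0],
    [0,0,-2.5,0,0,0],
    [0,0,-3,0,0,0],
    [0,0,-3,0,0,0],
    [0,0,-2.5,0,0,0],
  ],
  grip=8.5,
)

```text
time_s: 19.7
eef_pos: [613.2, 298.9, 147.2]
ee_rot: [0.001, -0.195, 0.981, 0.0]
force: [-0.4, 0.2, 0.1]
grip_width: 0.997
```

```bash
python3 -c "
from h import *
go(603,-291,145);cuprim('y5','yellow')
p=eyes.camera_params('wrist')
im=cv2.imread('pics/y5.png')
k=max(blobs(mask(im,'yellow'),800),key=cv2.contourArea).reshape(-1,2)
print('saucer',fitcircle(onplane(p,k,14)))
"
```

```text
psi 112.5 delta mm [ 235.4 -541.     1.7]
cup [620.8 302.5] 3.31 tool delta [-8.4  0.4  0. ]
cup [621.3 302.7] 3.48 tool delta [-8.9  0.4  0. ]
cup [602.6 294.7  47.9] 0.17 tool delta [11.4  0.2 -0. ]
handle ang -163.6029322862781 px [330 156]
psi 112.52621509449452 tcp [613.21810139 298.92219055 147.22813516]
saucer (array([616.95599854, 300.50402999,  57.94066024]), np.float64(0.17799671710887566))
```

View pics/y5.png

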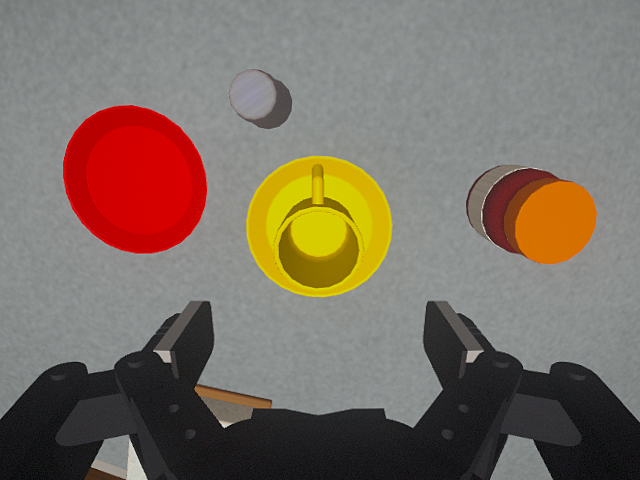

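Run:
```python
from h import *
im=cv2.imread('pics/y5.png'); cv2.imwrite('pics/y5c.png',cv2.resize(im[140:310,230:410],None,fx=3.3,fy=3.3,interpolation=cv2.INTER_CUBIC))
```

```text
(no output)
```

View pics/y5c.png

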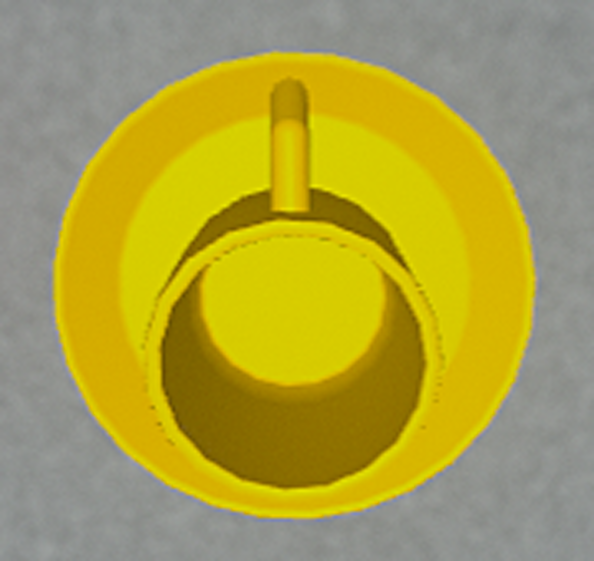

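```bash
cat > rel.py <<'E'
from h import *
def rel(p,im,col,inner,z=63):
    k=max(blobs(mask(im,col),800),key=cv2.contourArea).reshape(-1,2)
    s=fitcircle(onplane(p,k,14)); c=fitcircle(onplane(p,inner,z)); print('saucer',s,'\ncup',c,'\noffset',np.round(c[0][:2]-s[0][:2],1))
E
python3 - <<'E'
from rel import *
p=eyes.camera_params('wrist'); im=cv2.imread('pics/y5.png')
I=np.array([(161,360),(425,360),(293,237),(293,487)])/3.3+(229.7,139.7)
rel(p,im,'yellow',I)
E
```

```text
saucer (array([616.95599854, 300.50402999,  57.94066024]), np.float64(0.17799671710887566)) 
cup (array([617.7477534 , 300.73363784,  26.7532592 ]), np.float64(0.023452520029109258)) 
offset [0.8 0.2]
```

Request:
move_arm(
  deltas=[
    [0.4,-0.92,0,0,0,0],
    [1,-2.29,0,0,0,0],
    [1.6,-3.67,0,0,0,0],
    [1.87,-4.31,0,0,0,0],
    [1.87,-4.31,0,0,0,0],
    [1.87,-4.31,0,0,0,0],
    [1.87,-4.31,0,0,0,0],
    [1.87,-4.31,0,0,0,0],
    [1.87,-4.31,0,0,0,0],
    [1.87,-4.31,0,0,0,0],
  ],
)

```text
time_s: 20.75
eef_pos: [605.0, -107.4, 143.2]
ee_rot: [-0.001, -0.195, 0.981, 0.0]
force: [0.2, -0.1, 0.2]
grip_width: 0.994
```

Request:
move_arm(
  deltas=[
    [1.87,-4.31,0,0,0,0],
    [1.87,-4.31,0,0,0,0],
    [1.6,-3.67,0,0,0,0],
    [1.12,-2.57,0,0,0,0],
    [0.6,-1.38,0,0,0,0],
    [0.24,-0.55,0,0,0,0],
    [0,0,0,0,0,-8],
    [0,0,0,0,0,-3.5],
    [0,0,0,0,0,0],
    [0,0,0,0,0,0],
  ],
)

```text
time_s: 21.75
eef_pos: [603.2, -287.1, 143.8]
ee_rot: [-0.0, -0.292, 0.956, 0.0]
force: [-0.1, 1.0, 0.0]
grip_width: 0.994
```

```bash
python3 -c "
from h import *
print(ctrl.sense()['joints']);cuprim('r1','red')"
```

```text
[-6.19307466e-01  7.00778202e-01  1.12412658e+00  1.13454058e-04
  1.31704807e+00 -2.78325655e+00]
cup [ 600.7 -296.4] 0.64 tool delta [ 7.3 -6.2 -0. ]
cup [ 601.2 -296. ] 0.6 tool delta [ 6.6 -6.3 -0. ]
cup [ 603.  -294.8   27.9] 0.77 tool delta [ 4.4 -6.3 -0. ]
handle ang 36.34151499139781 px [312 296]
psi 123.9835161227418 tcp [ 603.19783883 -287.13815912  143.79691135]
```

View pics/r1.png

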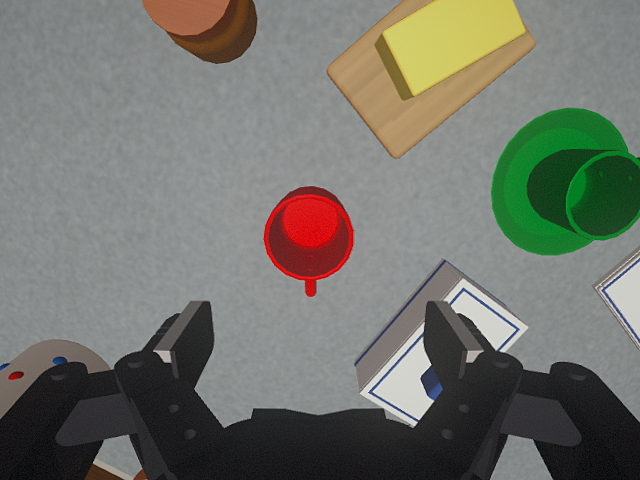

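Run:
```python
from h import *
s,M=yaw(); p=eyes.camera_params('wrist'); im=cv2.imread('pics/r1.png')
k=min(blobs(mask(im,'red'),800),key=lambda k:np.linalg.norm(k.reshape(-1,2).mean(0)-(310,240))).reshape(-1,2)
k=k[(k[:,1]>235)&(abs(k[:,0]-311)>9)]
for r in(30,29.5,None):
    v,e=fitcircle(onplane(p,k,58),r); print(np.round(v,1),round(e,2),np.round(M.T@np.r_[v[:2]-s['eef_pos'][:2],0],1))
v=fitcircle(onplane(p,k,58),29.5)[0]
print(np.round(proj(p,np.r_[v,58])),s['eef_pos'])
q=onplane(p,(311,297),45)[0]-v; print(np.degrees(np.arctan2(q[1],q[0])),np.hypot(*q))
```

```text
[ 600.1 -297. ] 0.32 [ 8.  -6.3 -0. ]
[ 600.7 -296.6] 0.2 [ 7.3 -6.3 -0. ]
[ 601.1 -296.4   29.2] 0.13 [ 6.8 -6.3 -0. ]
[[308. 238.]] [ 603.20024675 -287.31576138  143.81515927]
35.441680416047745 48.5547842810866
```

Request:
move_arm(
  deltas=[
    [0.4,-0.35,0.5,0,0,0],
    [0.3,-0.3,1.5,0,0,0],
    [0,0,2.5,0,0,0],
    [0,0,2.5,0,0,0],
    [0,0,2.5,0,0,0],
    [0,0,1.5,0,0,0],
    [0,0,1,0,0,0],
    [0,0,0.5,0,0,0],
    [0,0,0,0,0,0],
    [0,0,0,0,0,0],
  ],
)

```text
time_s: 22.8
eef_pos: [601.3, -297.7, 19.7]
ee_rot: [0.0, -0.293, 0.956, -0.001]
force: [0.1, -0.8, 1.0]
grip_width: 0.998
```

```bash
python3 -c "
from h import *
print(ctrl.sense()['joints'][5]);go(600.6,-296.7,10);show('r2')"
```

```text
-2.798580081299425
psi 124.0 delta mm [0.  1.3 9.7]
```

View pics/r2.png

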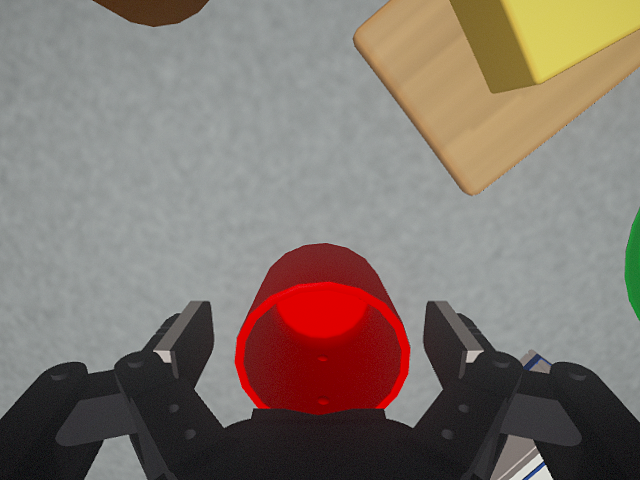

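Request:
move_arm(
  deltas=[
    [0,0.1,0.4,0,0,0],
    [0,0,0.4,0,0,0],
    [0,0,0.15,0,0,0],
    [0,0,0,0,0,0],
    [0,0,0,0,0,0],
    [0,0,0,0,0,0],
    [0,0,0,0,0,0],
    [0,0,0,0,0,0],
    [0,0,0,0,0,0],
    [0,0,0,0,0,0],
  ],
)

```text
time_s: 23.85
eef_pos: [600.4, -296.6, 9.4]
ee_rot: [0.0, -0.293, 0.956, -0.0]
force: [0.0, -0.6, 0.3]
grip_width: 0.995
```

Request:
move_arm(
  deltas=[
    [0,0,0,0,0,0],
    [0,0,0,0,0,0],
    [0,0,0,0,0,0],
    [0,0,0,0,0,0],
    [0,0,0,0,0,0],
    [0,0,0,0,0,0],
    [0,0,0,0,0,0],
    [0,0,0,0,0,0],
    [0,0,0,0,0,0],
    [0,0,0,0,0,0],
  ],
  grip=5,
  newtons=30,
)

```text
time_s: 24.85
eef_pos: [600.5, -296.7, 9.5]
ee_rot: [0.0, -0.293, 0.956, -0.0]
force: [0.3, -0.3, 4.0]
grip_width: 0.668
```

Request:
move_arm(
  deltas=[
    [0,0,-0.5,0,0,0],
    [0,0,-1,0,0,0],
    [0,0,-2,0,0,0],
    [0,0,-2.5,0,0,0],
    [0,0,-2.5,0,0,0],
    [0,0,-2.5,0,0,0],
    [0,0,-1.5,0,0,0],
    [0,0,-0.5,0,0,0],
    [0,0,0,0,0,0],
    [0,0,0,0,0,0],
  ],
)

```text
time_s: 25.85
eef_pos: [599.9, -296.3, 137.9]
ee_rot: [-0.001, -0.293, 0.956, 0.001]
force: [-0.4, 0.2, -2.5]
grip_width: 0.675
```

```bash
python3 -c "
from h import *
go(633.9,153.3,60);show('r3')"
```

```text
psi 124.0 delta mm [-279.8  353.5   78.4]
```

View pics/r3.png

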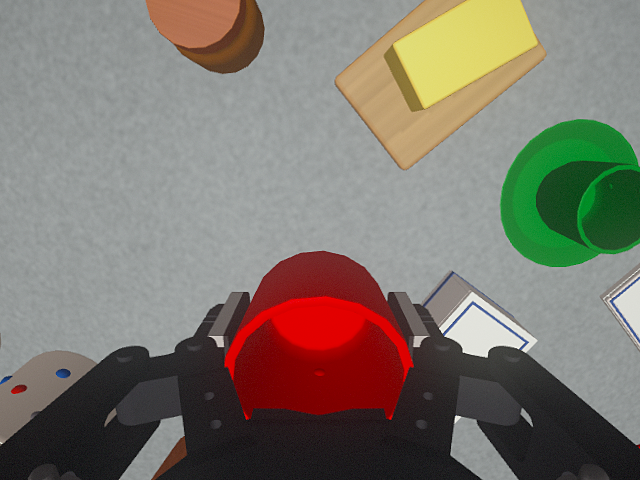

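Request:
move_arm(
  deltas=[
    [-0.93,1.18,0,0,0,0],
    [-1.86,2.35,0,0,0,0],
    [-2.61,3.29,0,0,0,0],
    [-2.85,3.61,0,0,0,0],
    [-2.85,3.61,0,0,0,0],
    [-2.85,3.61,0,0,0,0],
    [-2.85,3.61,0,0,0,0],
    [-2.85,3.61,0,0,0,0],
    [-2.85,3.61,0,0,0,0],
    [-2.48,3.14,0,0,0,0],
  ],
)

```text
time_s: 26.9
eef_pos: [629.6, 108.6, 138.8]
ee_rot: [-0.0, -0.293, 0.956, 0.0]
force: [1.6, -0.7, -1.0]
grip_width: 0.671
```

Request:
move_arm(
  deltas=[
    [-1.8,2.2,0.5,0,0,0],
    [-0.9,1.1,1,0,0,0],
    [-0.3,0.43,2,0,0,0],
    [0,0,2.3,0,0,0],
    [0,0,2,0,0,0],
    [0,0,1.2,0,0,0],
    [0,0,0.6,0,0,0],
    [0,0,0.2,0,0,0],
    [0,0,0,0,0,0],
    [0,0,0,0,0,0],
  ],
)

```text
time_s: 27.9
eef_pos: [634.9, 152.9, 42.2]
ee_rot: [0.001, -0.293, 0.956, -0.0]
force: [-0.2, -0.9, -1.3]
grip_width: 0.674
```

```bash
python3 -c "
from h import *
go(633.9,153.3,14.5);held('r4','red',48.5,(633.9,153.3))"
```

```text
psi 124.0 delta mm [ 0.6  0.9 27.7]
saucer [634.2 153.7]
saucer [633.1 153. ]
saucer [633.1 153.   57. ]
[310, 308, 307, 305, 303, 302, 300, 298, 298, 298, 299, 300, 301, 302, 303, 305, 308, 310, 312]
cup [635.8 153.5] 0.08 rel tcp [-1.1  0.1  0. ] to prior saucer [ 1.7  0.8 -0. ]
cup [635.3 153.2] 0.09 rel tcp [-0.5  0.1  0. ] to prior saucer [ 1.1  0.8 -0. ]
```

View pics/r4.png

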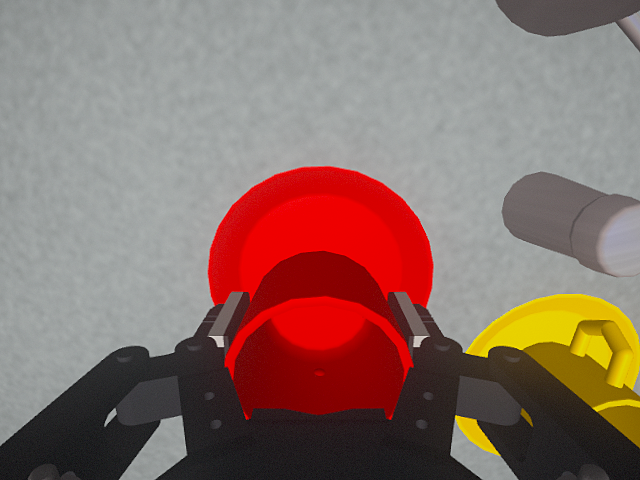

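Request:
move_arm(
  deltas=[
    [0.15,0.1,0.5,0,0,0],
    [0,0,1,0,0,0],
    [0,0,0.6,0,0,0],
    [0,0,0.3,0,0,0],
    [0,0,0.15,0,0,0],
    [0,0,0.1,0,0,0],
    [0,0,0.05,0,0,0],
    [0,0,0.05,0,0,0],
    [0,0,0,0,0,0],
    [0,0,0,0,0,0],
  ],
)

```text
time_s: 28.95
eef_pos: [632.9, 153.0, 14.4]
ee_rot: [0.0, -0.293, 0.956, -0.0]
force: [-2.4, -0.4, 6.6]
grip_width: 0.673
```

Request:
move_arm(
  deltas=[
    [0,0,0,0,0,0],
    [0,0,0,0,0,0],
    [0,0,0,0,0,0],
    [0,0,0,0,0,0],
    [0,0,-0.5,0,0,0],
    [0,0,-1.5,0,0,0],
    [0,0,-2.5,0,0,0],
    [0,0,-3,0,0,0],
    [0,0,-3,0,0,0],
    [0,0,-2.5,0,0,0],
  ],
  grip=8.5,
)

```text
time_s: 29.95
eef_pos: [633.0, 153.0, 147.1]
ee_rot: [0.001, -0.293, 0.956, -0.0]
force: [0.6, -0.3, -0.1]
grip_width: 0.993
```

```bash
python3 -c "
from h import *
go(448,-290,147)
show('r5')
im=cv2.imread('pics/r5.png'); cv2.imwrite('pics/r5c.png',cv2.resize(im[140:310,230:410],None,fx=3.3,fy=3.3,interpolation=cv2.INTER_CUBIC))
"
```

```text
psi 124.0 delta mm [ 4.012e+02 -2.636e+02 -4.000e-01]
```

View pics/r5c.png

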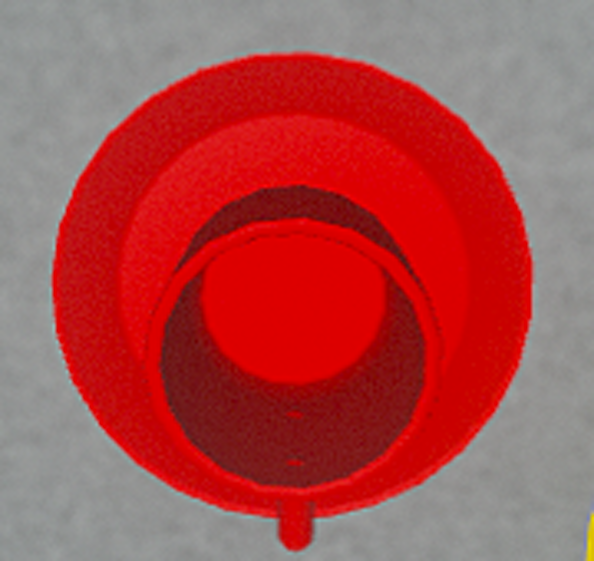

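Request:
move_arm(
  deltas=[
    [0,0,0,0,0,4],
    [0,0,0,0,0,8],
    [0,0,0,0,0,8.5],
    [0,0,0,0,0,8.5],
    [0,0,0,0,0,8.5],
    [0,0,0,0,0,8.5],
    [0,0,0,0,0,8],
    [0,0,0,0,0,5],
    [0,0,0,0,0,0],
    [0,0,0,0,0,0],
  ],
)

```text
time_s: 31.0
eef_pos: [632.7, 152.9, 144.5]
ee_rot: [0.0, 0.215, 0.977, 0.0]
force: [-0.0, -0.7, 0.4]
grip_width: 0.993
```

```bash
python3 -c "
from h import *
go(448,-290,180)
"
```

```text
psi 65.2 delta mm [ -18.4 -479.6  -35.6]
```

Request:
move_arm(
  deltas=[
    [0,-1.5,0,0,0,0],
    [-0.2,-3,-0.4,0,0,0],
    [-0.2,-4.2,-0.5,0,0,0],
    [-0.2,-4.7,-0.5,0,0,0],
    [-0.2,-4.7,-0.5,0,0,0],
    [-0.2,-4.7,-0.5,0,0,0],
    [-0.2,-4.7,-0.5,0,0,0],
    [-0.2,-4.7,-0.5,0,0,0],
    [-0.2,-4.7,0,0,0,0],
    [-0.2,-4.2,0,0,0,0],
  ],
)

```text
time_s: 32.0
eef_pos: [474.4, -229.2, 178.5]
ee_rot: [0.001, 0.215, 0.977, -0.0]
force: [1.2, -0.4, -0.1]
grip_width: 0.995
```

Request:
move_arm(
  deltas=[
    [0,-3.5,0,0,0,0],
    [0,-2,0,0,0,0],
    [0,-1,0,0,0,0],
    [0,-0.4,0,0,0,0],
    [0,0,0,0,0,0],
    [0,0,0,0,0,0],
    [0,0,0,0,0,0],
    [0,0,0,0,0,0],
    [0,0,0,0,0,0],
    [0,0,0,0,0,0],
  ],
)

```text
time_s: 33.0
eef_pos: [446.4, -289.6, 177.8]
ee_rot: [-0.0, 0.216, 0.976, 0.0]
force: [-0.8, 0.3, -0.7]
grip_width: 0.995
```

```bash
python3 -c "
from h import *
go(448,-290,180);show('b1')
print(ctrl.sense()['joints'])
"
```

```text
psi 65.0 delta mm [-1.6  0.4 -2.2]
[-7.96040885e-01  3.75480172e-01  1.55525540e+00 -5.19190642e-06
  1.21082402e+00 -1.93110304e+00]
```

View pics/b1.png

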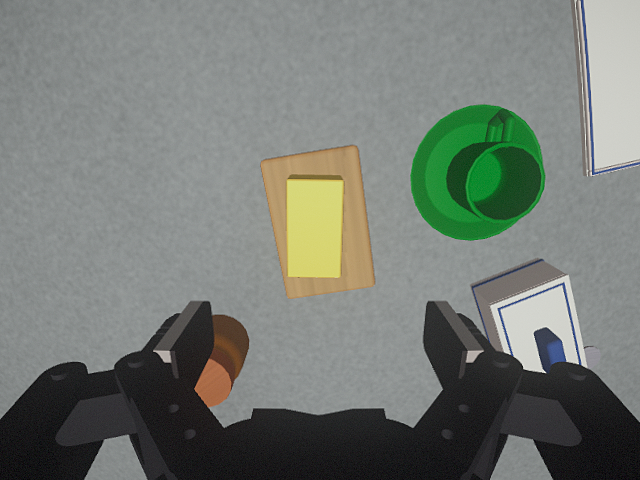

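```bash
cat >> h.py <<'E'
def rect(p,k,z):
    P=onplane(p,k,z).astype(np.float32); (c,(w,h),a)=cv2.minAreaRect(P); B=cv2.boxPoints((c,(w,h),a))
    e=B[1]-B[0]; f=B[2]-B[1]; L=e if np.hypot(*e)>np.hypot(*f) else f
    return np.array(c),max(w,h),min(w,h),np.degrees(np.arctan2(L[1],L[0]))%180
E
python3 - <<'E'
from h import *
s,M=yaw(); p=eyes.camera_params('wrist'); im=cv2.imread('pics/b1.png')
h=cv2.cvtColor(im,cv2.COLOR_BGR2HSV); print(h[230,315],h[178,315],h[200,370])
m=cv2.inRange(h,(24,90,170),(34,255,255))
k=max(blobs(m,800),key=cv2.contourArea)
c,L,W,a=rect(p,k,46); print(c,L,W,a,'psi',np.degrees(np.arctan2(M[1,1],M[0,1])),'want',a-90, 'tool d',M.T@np.r_[c-s['eef_pos'][:2],0])
# top view
pt=eyes.camera_params('top'); imt=cv2.imread('pics/top0.png'); ht=cv2.cvtColor(imt,cv2.COLOR_BGR2HSV); print(ht[280,455])
mt=cv2.inRange(ht,(24,90,140),(34,255,255))
for k in blobs(mt,300):
    if abs(k.reshape(-1,2).mean(0)[0]-455)<12: print('top',rect(pt,k,46))
w=cv2.inRange(ht,(0,0,140),(180,60,255)); w=cv2.morphologyEx(w,cv2.MORPH_CLOSE,np.ones((7,7)))
# dish from g6 / top
k=[k for k in blobs(w,1500) if abs(k.reshape(-1,2).mean(0)[0]-312)<15 and abs(k.reshape(-1,2).mean(0)[1]-277)<15][0]
print('dish top@10',rect(pt,k,10))
E
```

```text
[ 29 115 217] [ 22 146 119] [ 53   7 146]
[ 444.76263428 -293.34280396] 78.28948974609375 43.111873626708984 154.23923 psi 65.03437548838627 want 64.23923 tool d [-1.04044013e-01 -3.97203070e+00  6.74028300e-05]
[ 31 132 179]
top (array([ 446.69885254, -292.92156982]), 78.5491943359375, 42.492225646972656, np.float32(154.22629))
dish top@10 (array([448.93716431,   5.58572006]), 147.98545837402344, 94.46171569824219, np.float32(168.51924))
```

Request:
move_arm(
  deltas=[
    [0,-0.35,0.5,0,0,0.8],
    [0,0,2,0,0,0],
    [0,0,3,0,0,0],
    [0,0,3,0,0,0],
    [0,0,2.5,0,0,0],
    [0,0,1.5,0,0,0],
    [0,0,1,0,0,0],
    [0,0,0.5,0,0,0],
    [0,0,0,0,0,0],
    [0,0,0,0,0,0],
  ],
  grip=8.5,
)

```text
time_s: 34.05
eef_pos: [445.1, -293.3, 38.4]
ee_rot: [0.0, 0.223, 0.975, -0.0]
force: [0.3, 0.1, -0.2]
grip_width: 0.996
```

```bash
python3 -c "
from h import *
go(445.5,-293.2,17);show('b2')
s,M=yaw(); p=eyes.camera_params('wrist'); im=cv2.imread('pics/b2.png')
m=cv2.inRange(cv2.cvtColor(im,cv2.COLOR_BGR2HSV),(24,90,170),(34,255,255))
k=max(blobs(m,800),key=cv2.contourArea)
print(rect(p,k,46),k.reshape(-1,2).min(0),k.reshape(-1,2).max(0))
"
```

```text
psi 64.2 delta mm [-0.3  0.3 21.4]
(array([ 444.73187256, -293.20571899]), 78.38764953613281, 42.863731384277344, np.float32(154.30627)) [264 223] [375 393]
```

View pics/b2.png

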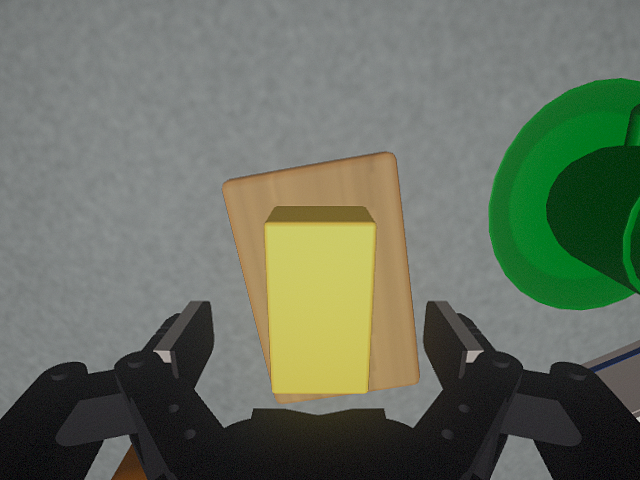

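Request:
move_arm(
  deltas=[
    [0,0,0.6,0,0,0],
    [0,0,0.8,0,0,0],
    [0,0,0.5,0,0,0],
    [0,0,0.2,0,0,0],
    [0,0,0,0,0,0],
    [0,0,0,0,0,0],
    [0,0,0,0,0,0],
    [0,0,0,0,0,0],
    [0,0,0,0,0,0],
    [0,0,0,0,0,0],
  ],
)

```text
time_s: 35.1
eef_pos: [444.8, -293.0, 16.9]
ee_rot: [0.0, 0.223, 0.975, -0.0]
force: [-0.2, -0.4, 0.3]
grip_width: 0.997
```

Request:
move_arm(
  deltas=[
    [0,0,0,0,0,0],
    [0,0,0,0,0,0],
    [0,0,0,0,0,0],
    [0,0,0,0,0,0],
    [0,0,0,0,0,0],
    [0,0,0,0,0,0],
    [0,0,0,0,0,0],
    [0,0,0,0,0,0],
    [0,0,0,0,0,0],
    [0,0,0,0,0,0],
  ],
  grip=3.6,
  newtons=30,
)

```text
time_s: 36.1
eef_pos: [444.9, -293.0, 16.9]
ee_rot: [0.0, 0.223, 0.975, -0.0]
force: [0.5, 0.0, 2.5]
grip_width: 0.509
```

Request:
move_arm(
  deltas=[
    [0,0,-0.3,0,0,0],
    [0,0,-1,0,0,0],
    [0,0,-2,0,0,0],
    [0,0,-2.5,0,0,0],
    [0,0,-2.5,0,0,0],
    [0,0,-2,0,0,0],
    [0,0,-1.5,0,0,0],
    [0,0,-0.5,0,0,0],
    [0,0,0,0,0,0],
    [0,0,0,0,0,0],
  ],
)

```text
time_s: 37.1
eef_pos: [444.5, -292.7, 139.1]
ee_rot: [-0.001, 0.223, 0.975, 0.0]
force: [-0.0, 1.4, -0.4]
grip_width: 0.51
```

```bash
python3 -c "
from h import *
go(449,5.6,120);show('b3')
"
```

```text
psi 64.2 delta mm [125.6 270.5  19.4]
```

View pics/b3.png

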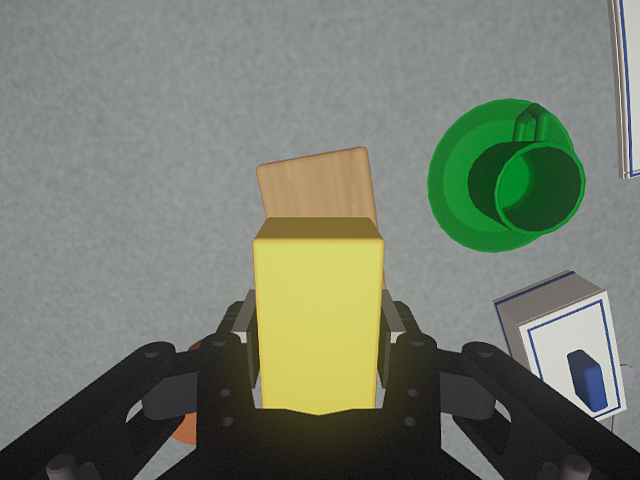

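Request:
move_arm(
  deltas=[
    [0.42,0.91,0,0,0,0],
    [1.05,2.27,0,0,0,0],
    [1.56,3.36,0,0,0,0],
    [1.56,3.36,0,0,0,0],
    [1.56,3.36,0,0,0,0],
    [1.56,3.36,0,0,0,0],
    [1.56,3.36,0,0,0,0],
    [1.56,3.36,0,0,0,0],
    [1.18,2.54,0,0,0,0],
    [0.55,1.18,0,0,0,0],
  ],
)

```text
time_s: 38.15
eef_pos: [448.6, 7.7, 139.4]
ee_rot: [-0.001, 0.222, 0.975, 0.0]
force: [0.5, -1.0, -1.1]
grip_width: 0.507
```

Request:
move_arm(
  deltas=[
    [0,0,0,0,0,-3],
    [0,0,0,0,0,-6],
    [0,0,0,0,0,-5.3],
    [0,0,0,0,0,0],
    [0,0,0,0,0,0],
    [0,0,0,0,0,0],
    [0,0,0,0,0,0],
    [0,0,0,0,0,0],
    [0,0,0,0,0,0],
    [0,0,0,0,0,0],
  ],
)

```text
time_s: 39.15
eef_pos: [449.4, 5.3, 139.8]
ee_rot: [-0.0, 0.1, 0.995, -0.0]
force: [0.1, -0.5, -1.5]
grip_width: 0.513
```

```bash
python3 -c "
from h import *
go(449,5.6,120);show('b4')
"
```

```text
psi 78.5 delta mm [ 0.4  0.2 19.8]
```

View pics/b4.png

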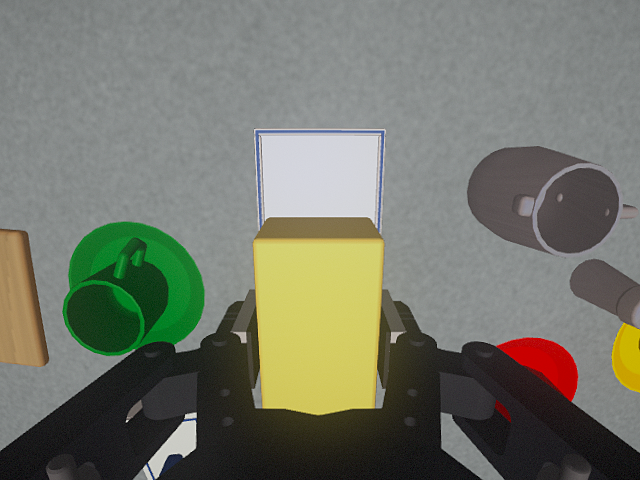

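Run:
```python
from h import *
s,M=yaw(); p=eyes.camera_params('wrist'); im=cv2.imread('pics/b4.png')
cv2.imwrite('pics/b4c.png',cv2.resize(im[110:260,230:410],None,fx=4,fy=4,interpolation=cv2.INTER_CUBIC))
# tool-frame camera
T=p['camera_from_world']; Tw=np.eye(4);Tw[:3,:3]=M;Tw[:3,3]=s['eef_pos']; CT=T@Tw
# g6 pose
psi=np.radians(93.55); M6=np.array([[-np.sin(psi)*-1*-1,np.cos(psi),0],[np.cos(psi)*1,np.sin(psi),0],[0,0,-1]])
M6=np.c_[[np.cos(psi+np.pi/2),np.sin(psi+np.pi/2),0],[np.cos(psi),np.sin(psi),0],[0,0,-1]]
T6=np.eye(4);T6[:3,:3]=M6;T6[:3,3]=[468.2,-151.6,147.3]
p6=dict(p);p6['camera_from_world']=CT@np.linalg.inv(T6)
g=cv2.imread('pics/g6.png');h=cv2.cvtColor(g,cv2.COLOR_BGR2HSV)
w=cv2.inRange(h,(0,0,175),(180,60,255))|cv2.inRange(h,(105,60,0),(130,255,255)); w=cv2.morphologyEx(w,cv2.MORPH_CLOSE,np.ones((7,7)))
for k in blobs(w,3000): print(k.reshape(-1,2).mean(0),rect(p6,k,10))
k=blobs(mask(g,'green'),3000)[0]; print('green saucer g6',fitcircle(onplane(p6,k,14)))
m=cv2.inRange(cv2.cvtColor(im,cv2.COLOR_BGR2HSV),(24,90,170),(34,255,255))
k=max(blobs(m,800),key=cv2.contourArea).reshape(-1,2)
zt=s['eef_pos'][2]+29
P=onplane(p,k,zt); Q=(P-s['eef_pos'][:2])@M[:2,:2]; print('butter tool x',Q[:,0].max(),'y',Q[:,1].min(),Q[:,1].max())
for xx in(254,384): pass
```

```text
[512.85865724 208.23321555] (array([447.22720337,   4.68395233]), 149.49911499023438, 97.83368682861328, np.float32(168.43939))
[341.71494253 457.11724138] (array([ 710.01330566, -124.55206299]), 324.12725830078125, 103.5116195678711, np.float32(103.63823))
[ 46.07198444 433.35019455] (array([ 710.31323242, -433.96636963]), 143.72584533691406, 120.0520248413086, np.float32(100.42071))
[307.41666667 385.67424242] (array([ 620.80059814, -151.5921936 ]), 82.17753601074219, 57.49971389770508, np.float32(85.62416))
green saucer g6 (array([ 466.84193396, -151.46058411,   56.70962046]), np.float64(0.1788821453054652))
butter tool x 39.32054136095221 y -21.92248865477869 20.837639904449585
```

View pics/b4c.png

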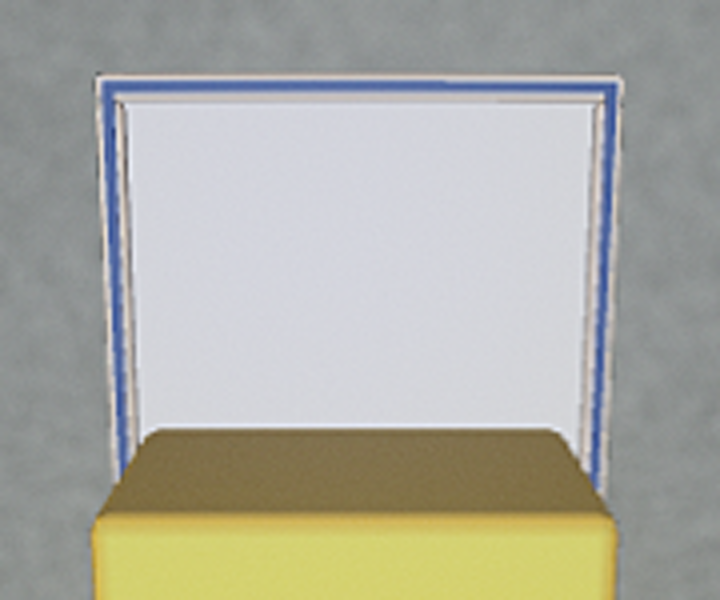

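Run:
```python
from h import *
s,M=yaw(); p=eyes.camera_params('wrist')
Q=(onplane(p,[(254.3,128.6),(385.3,128.6),(258.6,227.3),(381.3,227.3)],10)-s['eef_pos'][:2])@M[:2,:2]
print(np.round(Q,1))
```

```text
[[ 76.3 -46.6]
 [ 76.4  47.9]
 [  2.8 -46.6]
 [  2.9  48.4]]
```

Request:
move_arm(
  deltas=[
    [0.17,0.12,0.5,0,0,0],
    [0,0,2,0,0,0],
    [0,0,2.5,0,0,0],
    [0,0,2.5,0,0,0],
    [0,0,2,0,0,0],
    [0,0,1.3,0,0,0],
    [0,0,0.8,0,0,0],
    [0,0,0.4,0,0,0],
    [0,0,0.2,0,0,0],
    [0,0,0,0,0,0],
  ],
)

```text
time_s: 40.2
eef_pos: [448.1, 6.8, 18.0]
ee_rot: [0.0, 0.1, 0.995, -0.0]
force: [0.0, 0.3, -1.1]
grip_width: 0.506
```

```bash
python3 -c "
from h import *
go(449,5.6,10);show('b5')
"
```

```text
psi 78.5 delta mm [-1.1 -1.   8. ]
```

View pics/b5.png

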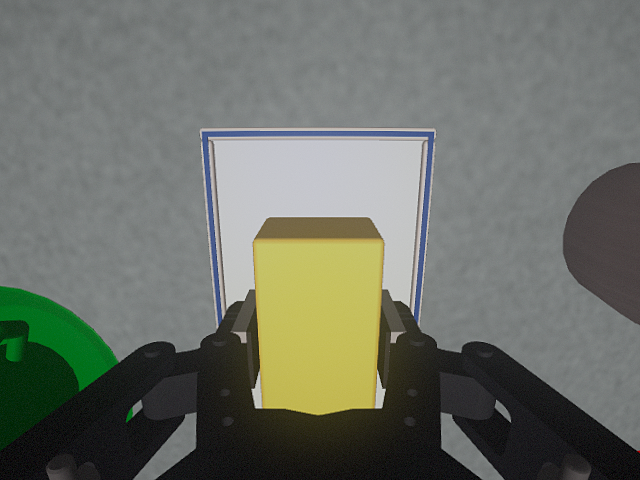

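Run:
```python
from h import *
s,M=yaw(); p=eyes.camera_params('wrist'); im=cv2.imread('pics/b5.png')
g=cv2.cvtColor(im,cv2.COLOR_BGR2HSV)
# outer edges by whiteness threshold rows
w=cv2.inRange(g,(0,0,165),(180,40,255))|cv2.inRange(g,(105,60,0),(130,255,255))
R_=[]
for r in(150,200,250,280):
    c=np.where(w[r,180:460])[0]+180; R_+=[(c.min()-.5,r),(c.max()+.5,r)]
t=[(u,np.where(w[100:200,u])[0].min()+99.5) for u in(240,320,400)]
print(np.round((onplane(p,R_+t,10)-s['eef_pos'][:2])@M[:2,:2],1))
m=cv2.inRange(g,(24,90,170),(34,255,255)); k=max(blobs(m,800),key=cv2.contourArea)
Q=(onplane(p,k,s['eef_pos'][2]+29)-s['eef_pos'][:2])@M[:2,:2]; print(Q.max(0),Q.min(0))
```

```text
[[ 66.5 -48.5]
 [ 66.6  46.7]
 [ 45.9 -48.5]
 [ 46.   46.8]
 [ 23.8 -48.6]
 [ 23.9  46.5]
 [  9.6 -48.5]
 [  9.7  46.8]
 [ 75.2 -31.8]
 [ 75.1   0.1]
 [ 75.3  32.1]]
[39.38574468 20.62744772] [-30.72313664 -21.90875459]
```

Request:
move_arm(
  deltas=[
    [0.05,0,0.3,0,0,0],
    [0,0,0.25,0,0,0],
    [0,0,0.1,0,0,0],
    [0,0,0.05,0,0,0],
    [0,0,0.05,0,0,0],
    [0,0,0.05,0,0,0],
    [0,0,0,0,0,0],
    [0,0,0,0,0,0],
    [0,0,0,0,0,0],
    [0,0,0,0,0,0],
  ],
)

```text
time_s: 41.25
eef_pos: [447.5, 6.9, 9.9]
ee_rot: [0.0, 0.1, 0.995, -0.0]
force: [-0.3, 0.3, 1.5]
grip_width: 0.509
```

Request:
move_arm(
  deltas=[
    [0,0,0,0,0,0],
    [0,0,0,0,0,0],
    [0,0,0,0,0,0],
    [0,0,0,0,0,0],
    [0,0,-0.5,0,0,0],
    [0,0,-1.5,0,0,0],
    [0,0,-3,0,0,0],
    [0,0,-3.5,0,0,0],
    [0,0,-3.5,0,0,0],
    [0,0,-3,0,0,0],
  ],
  grip=6.5,
)

```text
time_s: 42.25
eef_pos: [447.5, 7.0, 162.0]
ee_rot: [0.001, 0.1, 0.995, -0.0]
force: [-0.0, -0.9, -0.2]
grip_width: 0.764
```

```bash
cat > dish.py <<'E'
from h import *
def dish(name):
    show(name)
    s,M=yaw(); p=eyes.camera_params('wrist'); im=cv2.imread(f'pics/{name}.png'); g=cv2.cvtColor(im,cv2.COLOR_BGR2HSV)
    m=cv2.inRange(g,(24,90,170),(34,255,255)); k=min(blobs(m,800),key=lambda k:np.linalg.norm(k.reshape(-1,2).mean(0)-(320,240)))
    print('butter',rect(p,k,39))
    w=cv2.inRange(g,(0,0,165),(180,40,255))|cv2.inRange(g,(105,60,0),(130,255,255))|m
    w=cv2.morphologyEx(w,cv2.MORPH_CLOSE,np.ones((7,7)))
    k=min(blobs(w,5000),key=lambda k:np.linalg.norm(k.reshape(-1,2).mean(0)-(320,240))); print('dish',rect(p,k,10))
E
python3 -c "
from dish import *
dish('b6'); go(620.8,-151.6,150)"
```

```text
butter (array([451.36013794,   5.57922935]), 78.2955551147461, 43.153202056884766, np.float32(168.5623))
dish (array([451.59066772,   5.18526077]), 151.8564910888672, 97.6949691772461, np.float32(168.58673))
psi 78.5 delta mm [-199.3 -121.    17.8]
```

View pics/b6.png

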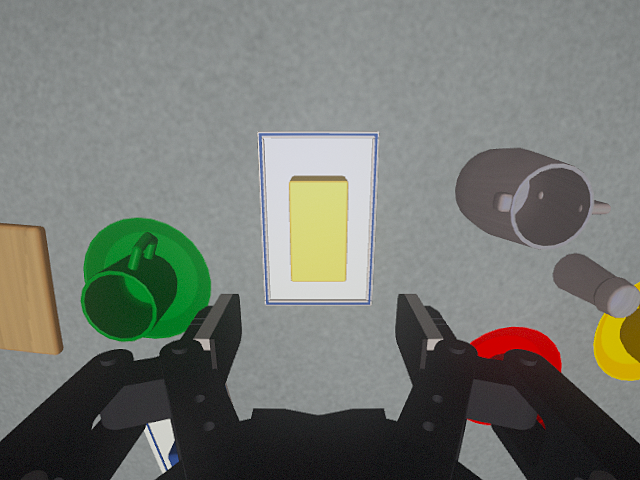

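Run:
```python
from h import *
p=eyes.camera_params('top'); im=eyes.capture('top'); cv2.imwrite('pics/t2.png',im)
h=cv2.cvtColor(im,cv2.COLOR_BGR2HSV)
b=cv2.inRange(h,(100,80,20),(130,255,255))
for k in blobs(b,20):
    u=k.reshape(-1,2).mean(0)
    if abs(u[0]-388)<15: print('blue',u,cv2.contourArea(k),rect(p,k,70))
print(onplane(p,(388.5,189.5),70))
cv2.imwrite('pics/t2c.png',cv2.resize(im[155:230,360:420],None,fx=8,fy=8,interpolation=cv2.INTER_CUBIC))
```

```text
blue [388.08163265 189.28571429] 120.5 (array([ 627.94989014, -150.86253357]), 45.37038803100586, 12.596078872680664, np.float32(179.38814))
[[ 627.86919635 -151.92101843]]
```

View pics/t2c.png

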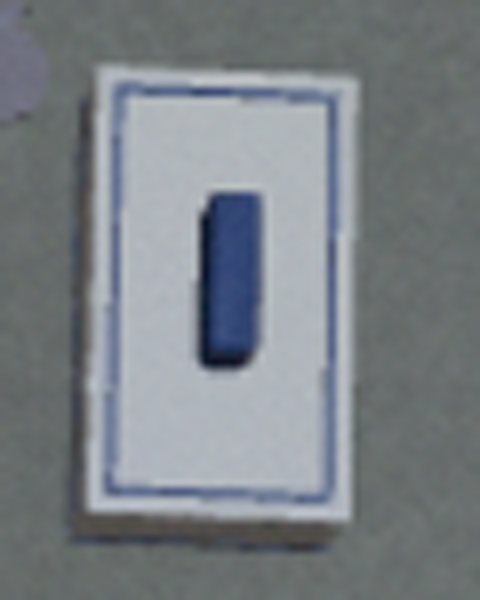

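Request:
move_arm(
  deltas=[
    [-0.83,-0.48,0,0,0,0],
    [-1.67,-0.95,0,0,0,0],
    [-2.5,-1.43,0,0,0,0],
    [-2.5,-1.43,0,0,0,0],
    [-2.5,-1.43,0,0,0,0],
    [-2.5,-1.43,0,0,0,0],
    [-2.5,-1.43,0,0,0,0],
    [-2.5,-1.43,0,0,0,0],
    [-2.09,-1.19,0,0,0,0],
    [-1.25,-0.72,0,0,0,0],
  ],
)

```text
time_s: 43.35
eef_pos: [628.6, -153.0, 157.4]
ee_rot: [-0.001, 0.1, 0.995, 0.0]
force: [-0.4, 0.4, -0.1]
grip_width: 0.761
```

Request:
move_arm(
  deltas=[
    [0,0,0,0,0,-4.5],
    [0,0,0,0,0,-4.5],
    [0,0,0,0,0,0],
    [0,0,0,0,0,0],
    [0,0,0,0,0,0],
    [0,0,0,0,0,0],
    [0,0,0,0,0,0],
    [0,0,0,0,0,0],
    [0,0,0,0,0,0],
    [0,0,0,0,0,0],
  ],
)

```text
time_s: 44.35
eef_pos: [628.0, -151.3, 159.9]
ee_rot: [0.0, 0.022, 1.0, -0.0]
force: [1.0, -0.5, -0.8]
grip_width: 0.761
```

```bash
python3 -c "
from h import *
go(628,-151.5,180); show('l1'); print(ctrl.sense()['eef_pos'])"
```

```text
psi 87.5 delta mm [ -0.   -0.2 -20.1]
[ 628.00271791 -151.34400121  159.83150552]
```

View pics/l1.png

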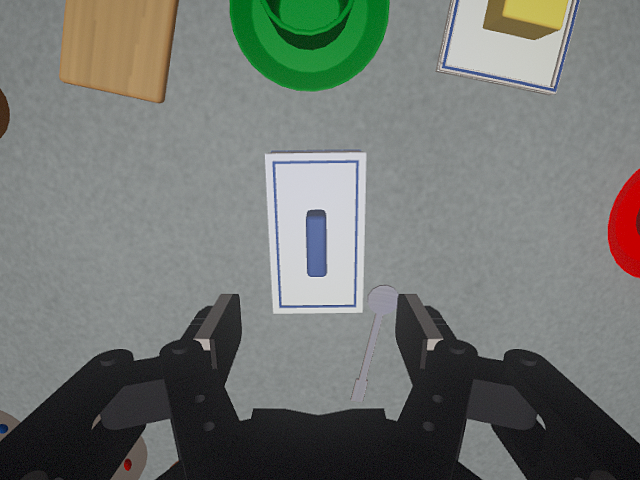

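```bash
cat > lid.py <<'E'
from h import *
def lid(name):
    s,M=yaw(); p=eyes.camera_params('wrist'); im=cv2.imread(f'pics/{name}.png'); g=cv2.cvtColor(im,cv2.COLOR_BGR2HSV)
    w=cv2.inRange(g,(0,0,175),(180,40,255))|cv2.inRange(g,(100,60,40),(130,255,255)); w=cv2.morphologyEx(w,cv2.MORPH_CLOSE,np.ones((5,5)))
    k=min(blobs(w,3000),key=lambda k:np.linalg.norm(k.reshape(-1,2).mean(0)-(320,240))); r=rect(p,k,46); print('lid top',r)
    print('tool d',np.round(M.T@np.r_[r[0]-s['eef_pos'][:2],0],1))
    b=cv2.inRange(g,(100,80,20),(130,255,255))
    for k in blobs(b,200):
        u=k.reshape(-1,2).mean(0)
        if cv2.contourArea(k)<4000 and abs(u[0]-318)<40: r=rect(p,k,70);print('bar',u,r,np.round(M.T@np.r_[r[0]-s['eef_pos'][:2],0],1))
E
python3 -c "
from lid import *
lid('l1')"
```

```text
lid top (array([ 627.9508667, -153.159729 ]), 124.41649627685547, 70.4873046875, np.float32(178.34227))
tool d [-0.  -1.8  0. ]
```

Request:
move_arm(
  deltas=[
    [0,-0.18,0.5,0,0,-0.8],
    [0,0,1.5,0,0,0],
    [0,0,2,0,0,0],
    [0,0,1.5,0,0,0],
    [0,0,0.5,0,0,0],
    [0,0,0,0,0,0],
    [0,0,0,0,0,0],
    [0,0,0,0,0,0],
    [0,0,0,0,0,0],
    [0,0,0,0,0,0],
  ],
  grip=5,
)

```text
time_s: 45.4
eef_pos: [628.0, -153.2, 100.2]
ee_rot: [0.0, 0.015, 1.0, -0.0]
force: [0.4, 0.3, 0.4]
grip_width: 0.588
```

```bash
python3 -c "
from lid import *
show('l2');lid('l2');go(628,-153,50)"
```

```text
lid top (array([ 627.64538574, -153.10879517]), 124.22342681884766, 70.30630493164062, np.float32(178.257))
tool d [ 0.3  0.  -0. ]
psi 88.3 delta mm [ 0.   0.2 50.1]
```

View pics/l2.png

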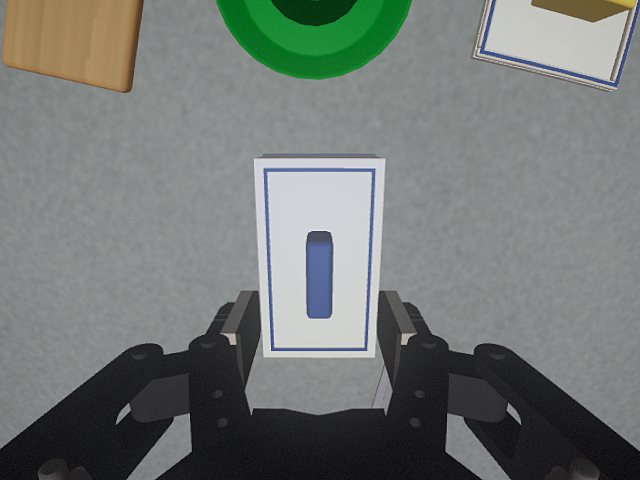

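Request:
move_arm(
  deltas=[
    [0,0,0.8,0,0,0],
    [0,0,1.4,0,0,0],
    [0,0,1.4,0,0,0],
    [0,0,0.8,0,0,0],
    [0,0,0.4,0,0,0],
    [0,0,0.15,0,0,0],
    [0,0,0,0,0,0],
    [0,0,0,0,0,0],
    [0,0,0,0,0,0],
    [0,0,0,0,0,0],
  ],
)

```text
time_s: 46.45
eef_pos: [628.0, -153.2, 50.6]
ee_rot: [0.0, 0.015, 1.0, -0.0]
force: [-0.2, 0.2, 1.0]
grip_width: 0.588
```

Request:
move_arm(
  deltas=[
    [0,0,0,0,0,0],
    [0,0,0,0,0,0],
    [0,0,0,0,0,0],
    [0,0,0,0,0,0],
    [0,0,0,0,0,0],
    [0,0,0,0,0,0],
    [0,0,0,0,0,0],
    [0,0,0,0,0,0],
    [0,0,0,0,0,0],
    [0,0,0,0,0,0],
  ],
  grip=0.8,
  newtons=40,
)

```text
time_s: 47.45
eef_pos: [627.9, -153.1, 50.4]
ee_rot: [0.0, 0.015, 1.0, -0.0]
force: [-0.6, -0.0, 1.9]
grip_width: 0.153
```

Request:
move_arm(
  deltas=[
    [0,0,-0.3,0,0,0],
    [0,0,-0.7,0,0,0],
    [0,0,-1.5,0,0,0],
    [0,0,-2.5,0,0,0],
    [0,0,-2.5,0,0,0],
    [0,0,-2,0,0,0],
    [0,0,-1,0,0,0],
    [0,0,-0.5,0,0,0],
    [0,0,0,0,0,0],
    [0,0,0,0,0,0],
  ],
)

```text
time_s: 48.45
eef_pos: [627.5, -153.0, 159.3]
ee_rot: [-0.001, 0.015, 1.0, 0.0]
force: [0.1, 0.3, -2.0]
grip_width: 0.154
```

```bash
python3 -c "
from lid import *
show('l3');go(447.8,6.2,100)"
```

```text
psi 88.3 delta mm [184.2 153.8  59.6]
```

View pics/l3.png

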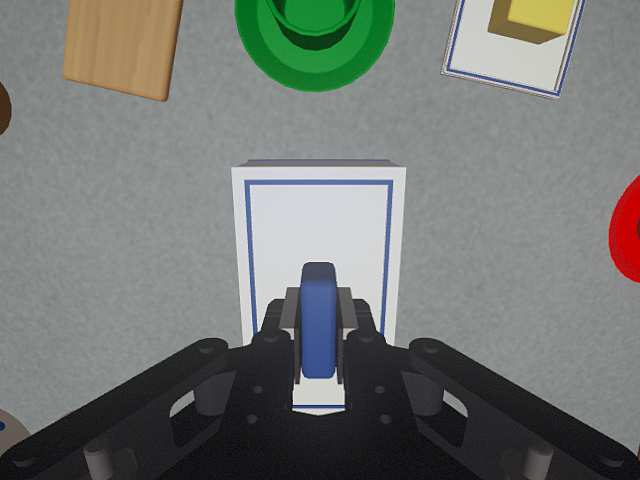

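Request:
move_arm(
  deltas=[
    [0.74,0.62,0,0,0,0],
    [1.47,1.23,0,0,0,0],
    [2.21,1.85,0,0,0,0],
    [2.21,1.85,0,0,0,0],
    [2.21,1.85,0,0,0,0],
    [2.21,1.85,0,0,0,0],
    [2.21,1.85,0,0,0,0],
    [2.21,1.85,0,0,0,0],
    [1.85,1.54,0,0,0,0],
    [1.1,0.9,0,0,0,0],
  ],
)

```text
time_s: 49.5
eef_pos: [446.9, 7.1, 159.9]
ee_rot: [-0.001, 0.014, 1.0, 0.0]
force: [0.8, -0.4, -2.3]
grip_width: 0.146
```

Request:
move_arm(
  deltas=[
    [0,0,0,0,0,2],
    [0,0,0.5,0,0,4],
    [0,0,1,0,0,3.8],
    [0,0,1,0,0,0],
    [0,0,0.5,0,0,0],
    [0,0,0,0,0,0],
    [0,0,0,0,0,0],
    [0,0,0,0,0,0],
    [0,0,0,0,0,0],
    [0,0,0,0,0,0],
  ],
)

```text
time_s: 50.5
eef_pos: [448.4, 6.1, 130.5]
ee_rot: [0.0, 0.1, 0.995, -0.0]
force: [-0.1, 0.7, -1.1]
grip_width: 0.148
```

```bash
python3 -c "
from lid import *
show('l4');go(447.7,6.0,55.4)"
```

```text
psi 78.5 delta mm [ 0.7 -0.2 75.1]
```

View pics/l4.png

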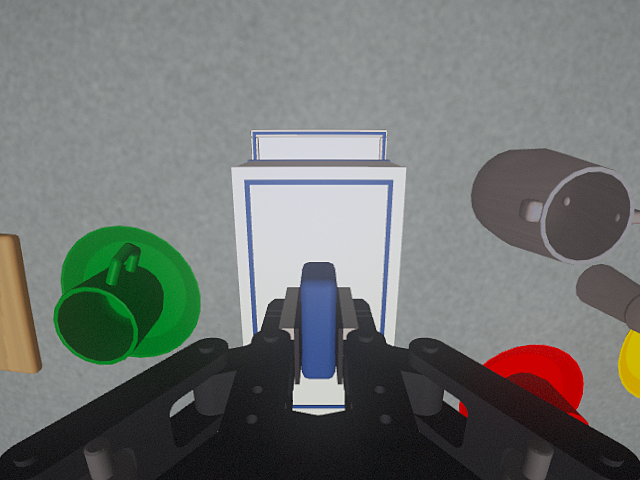

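```bash
cat > fit.py <<'E'
from h import *
s,M=yaw(); p=eyes.camera_params('wrist'); e=s['eef_pos']
def tool(uv,z): return np.round((onplane(p,uv,z)-e[:2])@M[:2,:2],1)
E
python3 - <<'E'
from fit import *
im=cv2.imread('pics/l4.png'); cv2.imwrite('pics/l4c.png',cv2.resize(im[115:215,220:420],None,fx=4,fy=4,interpolation=cv2.INTER_CUBIC))
print(tool([(232.5,167),(406,167),(238,250),(401,250)],e[2]-4.4)); print(tool([(251,129.7),(387,129.7)],10))
E
```

```text
[[ 59.9 -34.9]
 [ 60.   34.6]
 [ 25.  -34.7]
 [ 25.1  34.8]]
[[ 75.5 -47.4]
 [ 75.5  47.5]]
```

View pics/l4c.png

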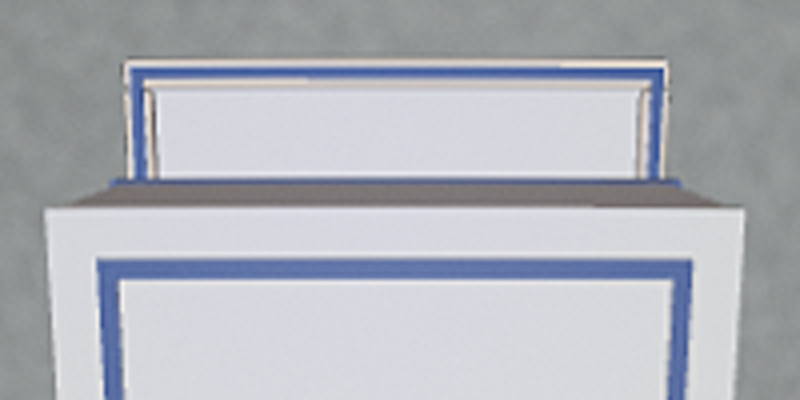

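Request:
move_arm(
  deltas=[
    [0.16,0,0.5,0,0,0],
    [0,0,1.2,0,0,0],
    [0,0,1.6,0,0,0],
    [0,0,1.6,0,0,0],
    [0,0,1,0,0,0],
    [0,0,0.5,0,0,0],
    [0,0,0.2,0,0,0],
    [0,0,0,0,0,0],
    [0,0,0,0,0,0],
    [0,0,0,0,0,0],
  ],
)

```text
time_s: 51.55
eef_pos: [447.0, 6.4, 64.7]
ee_rot: [0.0, 0.1, 0.995, -0.0]
force: [-0.5, 0.5, -1.3]
grip_width: 0.155
```

```bash
python3 -c "
from lid import *
show('l5');go(447.7,6.0,55.4)"
```

```text
psi 78.5 delta mm [-0.8 -0.2  9.3]
```

View pics/l5.png

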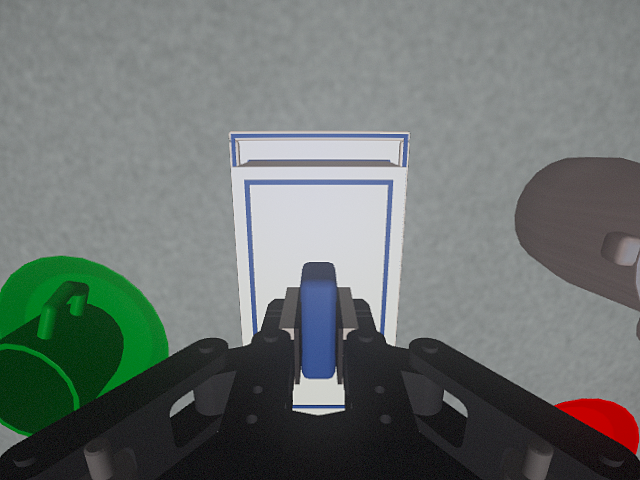

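Run:
```python
from fit import *
print(tool([(232,167),(406.5,167)],e[2]-4.4)); print(tool([(229.5,131.5),(409.5,131.5)],10))
```

```text
[[ 59.9 -35.1]
 [ 60.   34.8]]
[[ 74.  -47.1]
 [ 74.   47.3]]
```

Request:
move_arm(
  deltas=[
    [0,0,0.3,0,0,0],
    [0,0,0.25,0,0,0],
    [0,0,0.1,0,0,0],
    [0,0,0.1,0,0,0],
    [0,0,0.05,0,0,0],
    [0,0,0.05,0,0,0],
    [0,0,0.05,0,0,0],
    [0,0,0,0,0,0],
    [0,0,0,0,0,0],
    [0,0,0,0,0,0],
  ],
)

```text
time_s: 52.6
eef_pos: [446.8, 6.4, 55.4]
ee_rot: [0.0, 0.1, 0.995, -0.0]
force: [-0.5, 0.7, -0.5]
grip_width: 0.15
```

Request:
move_arm(
  deltas=[
    [0,0,0.05,0,0,0],
    [0,0,0,0,0,0],
    [0,0,0,0,0,0],
    [0,0,0,0,0,0],
    [0,0,0,0,0,0],
    [0,0,0,0,0,0],
    [0,0,0,0,0,0],
    [0,0,0,0,0,0],
    [0,0,0,0,0,0],
    [0,0,0,0,0,0],
  ],
)

```text
time_s: 53.6
eef_pos: [446.8, 6.5, 55.3]
ee_rot: [0.0, 0.1, 0.995, 0.0]
force: [-3.5, 1.8, 7.0]
grip_width: 0.152
```

Contact on the dish floor. Release and retreat.

Request:
move_arm(
  deltas=[
    [0,0,0,0,0,0],
    [0,0,0,0,0,0],
    [0,0,0,0,0,0],
    [0,0,0,0,0,0],
    [0,0,0,0,0,0],
    [0,0,-0.5,0,0,0],
    [0,0,-1.5,0,0,0],
    [0,0,-3,0,0,0],
    [0,0,-4,0,0,0],
    [0,0,-3,0,0,0],
  ],
  grip=4,
)

```text
time_s: 54.6
eef_pos: [446.9, 6.4, 177.2]
ee_rot: [0.001, 0.1, 0.995, -0.0]
force: [-0.0, -0.5, -0.5]
grip_width: 0.469
```

```bash
python3 -c "
from lid import *
show('l6');show('s6','scene')"
```

```text
(no output)
```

View pics/l6.png

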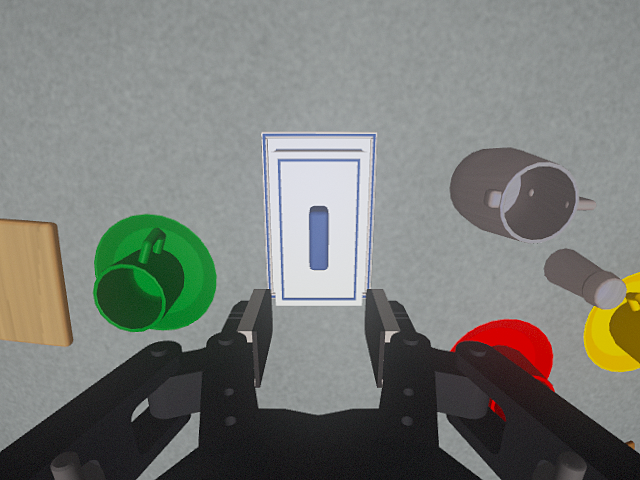

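View pics/s6.png

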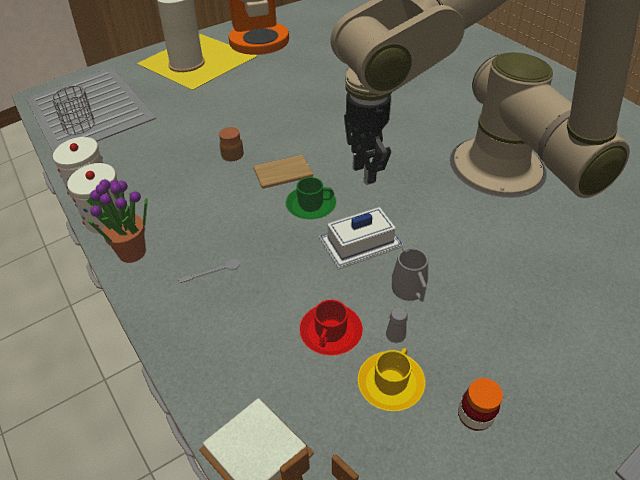

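Run:
```python
from h import *
a=cv2.imread('pics/s6.png')[165:275,280:420]; cv2.imwrite('pics/s6c.png',cv2.resize(a,None,fx=5,fy=5,interpolation=cv2.INTER_CUBIC))
b=cv2.imread('pics/l6.png')[110:320,240:400]; cv2.imwrite('pics/l6c.png',cv2.resize(b,None,fx=2.8,fy=2.8,interpolation=cv2.INTER_CUBIC))
```

```text
(no output)
```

View pics/s6c.png

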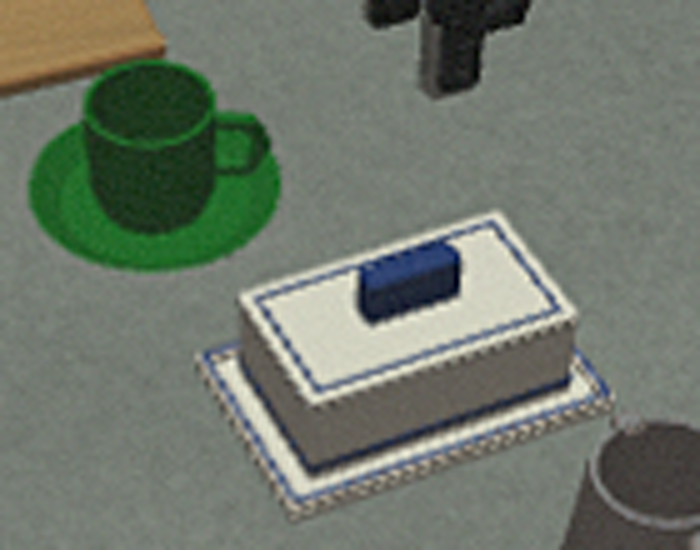

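View pics/l6c.png

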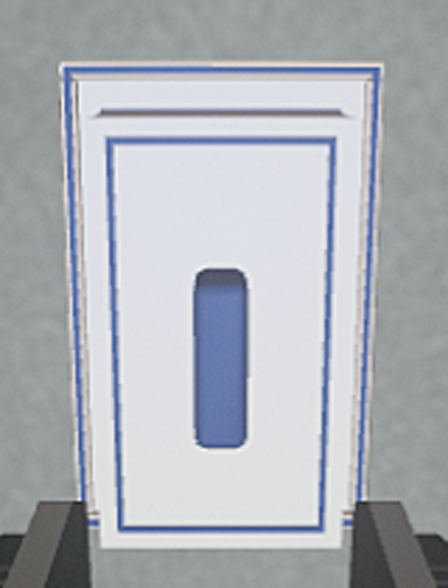

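The lid sits flat inside the rim with even margins, and all three cups stand in the middle of their saucers. I'm handing the job in.

```bash
python3 -c "
from rig import order
print(order.finish_job())"
```

```text
the job is handed in; nothing more can be done
None
```

I finished the breakfast set and handed it in at about 55 s of the 128 s allowed. `finish_job` gives no verdict, so the checks below are my own.

- **Cups:** each cup stands upright on the saucer of its own colour. I set them down under light contact, with the wrist force at 7 N or less.
    - **Yellow:** about 0.8 mm off centre, measured after I let go.
    - **Green:** about 0.5 mm off, measured while still held just above the saucer. It looked centred afterwards.
    - **Red:** steered to within about 1–2 mm while held. It looked centred afterwards, but I did not measure it again.
- **Butter:** it lies in the dish about 0.5 mm off centre, with its angle matching the dish to within 0.1°.
- **Lid:** I lowered it onto the dish floor at about 7 N and let go. The last wrist and scene pictures show it flat inside the rim with even margins. It was about 0.3 mm or less off centre just before contact.
- **Milk jug:** it was not touched.

Two checks disagreed: from about 150 mm up, the wrist camera's absolute positions were 3–4 mm away from the arm's own readings. I therefore centred things by comparing objects within the same picture.

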